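# Latch the sample chamber shut

### The arm

A 6-joint arm with a two-finger parallel gripper is mounted at the origin on the work surface. World frame = base frame: x ahead of the robot, y to its left, z up, the work surface at z = 0. Lengths are in m, angles in rad, forces in N, time in s.
With the tool pointing down it reaches from about 0.25 to 0.725 m from the base axis. Payload 4 kg.
Tool frame: the origin (TCP) lies at the very end of the fingers, on their centre line; the grasp point (between the pads) lies 19 mm behind it; x points along the fingers, z is the direction in which the jaws open and shut, and the axes are right-handed (so a half turn about x gives the same grasp; the last joint's range is limited). The gripper opens to 85 mm and grips with 20 to 120 N. Pads are 22 mm wide; open, the fingers measure 114 mm over their backs; the gripper's body (76 mm by 85 mm) begins 54 mm behind the grasp point. The pads swing forward as they close: fully open they stand 13 mm farther back than shut.
Start: joints at [-1.316, 0.241, 0.005, 1.335, 0, 1.571], TCP at [0.126, -0.484, 0.207] pointing down, gripper open.
Joint ranges: [-2.72, 2.72], [-1.05, 1.87], [-1.09, 1.28], [-1.99, 2.15], [-1.42, 1.44], [-3.14, 3.14]. Speed limits (rad/s): [2.79, 2.79, 3.14, 3.14, 3.14, 3.14].

### API

Orientations are given as a unit quaternion [x, y, z, w].
In Python, from workcell import bot gives the robot as it stands.
- The arm moves only by the tool apply_moves, never from a script. Its argument "targets" is one flat list of numbers, 7 for each row, row after row: the shift along the tool's x, y, z in units of 25 cm (1.0 is 25 cm), then the turn, a rotation vector about the tool's x, y, z in units of 0.5 rad (1.0 is 0.5 rad), then the opening, from 0 (shut) to 1 (fully open). In form: [tx, ty, tz, wx, wy, wz, claw, tx, ty, tz, wx, wy, wz, claw, ...]. A call has 1 to 12 rows; each row is the pose to reach, as a shift and turn from the pose commanded when the call began, along the tool's axes at that moment; what a row does not reach only later rows make up. A row lasts 1/12 s, in which the tool goes at most 41.7 mm and 7.16 degrees, less where a joint would pass 70% of its speed; a pose out of reach is approached as far as the arm can. A call with a number of a shift or a turn outside -1 to 1 is refused whole. A call with a gripper value outside its range is refused whole. The fingers move at their own pace and stop on an object; the grip force is fixed at half the most. Time passes only in rows, so rows that repeat a pose let the fingers close. It gives the time, the measured TCP pose, the force and the opening at its end, in the units of the state.
- bot.get_obs(): the state, without advancing time (a new reading comes with each control period).
- bot.camera(name): name is "scene" or "top" or "wrist"; returns (picture, depth): 400x640x3 uint8, red, green, blue; 400x640 float32, m along the optical axis (not along the pixel's ray), 0 where there is no reading.
- bot.camera_params(name): a dict with "fx", "fy", "cx", "cy" (pixels), "dist" ([k1, k2, p1, p2, k3] as OpenCV has them; the pictures are not rectified), "T" (4x4, takes a point from camera to world coordinates); the wrist camera has in their place "tool_from_camera" (4x4, takes a point from camera to tool coordinates, whose origin is the TCP and whose axes are the tool frame's). Camera axes: x right, y up, looking along -z (the intrinsics and any distortion apply to the point x, -y, -z); pixel columns grow to the right and rows downward; lengths in m; the calibration is good to about 2 mm. A picture is of the moment at which its call begins: read the wrist's pose just before it. camera_params takes no time and is no camera call.
- bot.job_done(): hands the job in, once; it reports no verdict.
The state is a dict: "clock": time; "joint_pos": joint angles; "joint_vel": joint speeds; "tau": joint torques, N m; "eef_pos": TCP position; "tool_rot": TCP orientation; "ft_force": force on the tool from outside, world axes, zero at the start; "ft_torque": the same for the moment, N m; "grip_width": finger opening in m.
Only numpy, scipy, OpenCV 4.12 (cv2) and the standard library are available. Lean on these libraries where they do the work, as an engineer would, in place of code of your own. Each camera call takes 0.05 s, during which the arm holds its last target.

### The job

Close the sample chamber on the bench: lift the draw latch's steel loop over the two-pronged keeper on the clear cover so that its bar drops down behind the prongs, then fold the lever over towards the housing's near end and press it flat past centre, so that the cover is drawn tight against its gasket and stays so when you let go. Work gently by feel, without ramming the loop onto the keeper or leaning hard on the lever, and leave the vial, the jar and everything else on the bench standing where they are.

Things in the scene. Friction and masses are not known exactly. Their poses are not given: they have to be found in the camera images.
- chamber: Sample chamber fixed to the bench. Origin on the bench under the lever's hinge axis; x runs from its dark blue housing (x -100 to 25 mm, 150 mm wide) over the rubber gasket (25 to 30) to a clear cover (128 mm long, 146 wide); both tops are 75 mm up. The draw latch is on top at y = 0. The cover slides along x (drag 4 N) and starts u = 1 to 15 mm out from the gasket; u is not measured.
- hinge_axis (a point): Centre of the lever's hinge axis, which runs along the chamber's y, 90 mm above the bench; axes as the chamber's. All heights given for the keeper are from this axis.
- keeper_home (a point): Point FIXED to the chamber, 70 mm in x from the hinge axis: where the hooked bar's centre would be if u were 0. The real keeper rides on the cover, u farther in x: two prongs 10 mm wide, 9 mm apart; from this point + u, uprights at x -25 to -3 mm, flat crowns -25 to +1 mm (lip 4 mm past the upright's far face). Crown top is 9 mm up, lip underside 4.5 mm up.
- slot_home (a point): Point FIXED to the chamber, 76 mm in x from the hinge axis: middle of the keeper's slot mouth if u were 0. The slot runs from the lip to a back wall 5 mm thick whose near face is 5 mm farther in x than this point + u, top 9 mm up; so the bar's centre can enter only within 2 mm of this point + u. Slot floor: 4 mm below axis height, so the hooked bar's centre rests 1 mm below.
- lever (a joint): Latch lever, rad: 0 = flat on the housing, pointing to chamber -x; 1.57 = upright; leans to the cover beyond (max 2.6). Plate 24 mm wide, 66 long from the axis; flat, its top is 4.5 mm above the axis. Stays where left; starts 0.45 to 0.7. With the loop hooked, tension begins near 1.1; it takes up to 10 N near its end, passes centre near 0.2, then snaps flat. Pushing over 35 N bends it.
- lever_end (a point): Middle of the lever's free end, 66 mm from the hinge axis. Push the lever over and down with shut fingers. Its hinge is stiff: dragging it along by the loop takes 1 to 3 N, which is felt with no contact at the keeper.
- loop_bar (a point): Middle of the loop's cross bar: 6 mm round, 36 mm long, along y. Two 5 mm wires, 36 mm apart, join it to a pin on the lever 84.6 mm away (pin 20 mm from the hinge axis, at its -x side when flat). The loop swings freely; moving it carries the lever along. Left alone it falls: it starts lying on top of the keeper. Axes: x from pin to bar, z from bar to finger pull. Over 25 N on keeper or cover bends it.
- loop_grip (a point): Centre of the loop's finger pull: a steel roller 16 mm in diameter and 16 mm long on a thin stem, 26 mm above the cross bar (along the loop's z). Pinch it across its flat ends (which face chamber +-y) with the finger ends only, staying 5 mm clear of the bar; the loop can turn in such a pinch.
- gasket (a joint): How far the cover squeezes the rubber gasket, m: 0 = not at all, about 0.0034 with the latch properly closed (about 20 N per mm).
- vial: Loose glass vial with a white cap, 22 mm wide, 38 mm tall, standing on the housing's near left corner; origin at its base. Leave it.
- jar: Loose amber jar with a white cap, 28 mm wide, 34 mm tall, standing on the cover's far right corner; origin at its base. It rides along with the cover; otherwise leave it.
- reagent: Square white reagent bottle, 75 x 90 x 164 mm; origin at its base. Leave it.
- tip_box: Dark blue pipette tip box, 115 x 85 x 72 mm with an open clear lid up to 140 mm; origin at its base. Leave it.
- tube_rack: Light blue empty tube rack, 130 x 85 x 35 mm; origin at its base. Leave it.
- pipette: White pipette lying on the bench, 270 mm long, 25 mm thick; origin on the bench under its middle. Leave it.
- beaker: Small glass cup, 64 mm wide, 80 mm tall; origin at its base. Leave it.

How it is judged:
By the outcome, as a careful person would: the job done as asked, in the order asked, and still so for the second after the job is handed in, with the robot touching nothing.
It also fails if it takes over 72 s, if anything falls off the work surface, if the arm or the gripper's body presses on something with over 40 N, if the wrist force passes 120 N, or if a joint passes its speed limit or range.

## Working session

There is one attempt and no reset: what is moved stays moved. The work goes in short steps, Python scripts to look and compute and a tool call to move; the robot and the scene stay as the last step left them, time stands still between calls to the robot, and variables do not carry over. Pictures are saved under pics/ and viewed, and the job is handed in when it is done.

Besides the shell and the picture viewer there is one more tool, called after ">>>" as name(argument=value, ...) on one line, values as JSON. apply_moves: Moves the arm, as the interface text tells. Its arguments: {"type":"object","properties":{"targets":{"type":"array"}},"required":["targets"]}

```bash
ls; mkdir -p pics; python3 - <<'E'
from workcell import bot
import cv2,numpy as np
o=bot.get_obs()
for k,v in o.items(): print(k,np.round(v,4))
for n in ["scene","top","wrist"]:
    im,d=bot.camera(n); cv2.imwrite(f"pics/{n}0.png",im[:,:,::-1]); np.save(f"pics/{n}0d.npy",d)
    p=bot.camera_params(n); print(n,{k:np.round(v,4).tolist() for k,v in p.items()})
E
```

```text
pics
clock 0.0
joint_pos [-1.316   0.2414  0.0037  1.3352  0.      1.5708]
joint_vel [-0.0004  0.0006  0.0005  0.0007 -0.0005 -0.0015]
tau [ 1.00000e-04 -3.72322e+01  2.52406e+01  1.71000e-02  2.00000e-04
 -0.00000e+00]
eef_pos [ 0.1259 -0.4832  0.2056]
tool_rot [ 0.4329  0.5601 -0.432   0.5589]
ft_force [0.3824 0.0339 0.1443]
ft_torque [ 0.0424 -0.0172  0.0239]
grip_width 0.0854
scene {'fx': 419.4426, 'fy': 419.4426, 'cx': 319.6554, 'cy': 203.6011, 'dist': [-0.0486, 0.0, 0.0, 0.0, 0.0], 'T': [[-0.2953, -0.7159, 0.6327, 1.1973], [0.9554, -0.2145, 0.2031, 0.2311], [-0.0097, 0.6645, 0.7473, 0.9583], [0.0, 0.0, 0.0, 1.0]]}
top {'fx': 363.8566, 'fy': 363.8566, 'cx': 326.821, 'cy': 198.8344, 'dist': [-0.0809, 0.0, 0.0, 0.0, 0.0], 'T': [[-0.0216, 0.9982, -0.0565, 0.4141], [-0.9998, -0.0218, -0.0036, -0.0083], [-0.0048, 0.0564, 0.9984, 1.2559], [0.0, 0.0, 0.0, 1.0]]}
wrist {'fx': 344.5966, 'fy': 344.5966, 'cx': 319.6785, 'cy': 200.3749, 'dist': [-0.0223, 0.0, 0.0, 0.0, 0.0], 'tool_from_camera': [[0.0002, 0.2917, -0.9565, -0.1676], [-0.0007, 0.9565, 0.2917, 0.0754], [1.0, 0.0006, 0.0004, 0.0005], [0.0, 0.0, 0.0, 1.0]]}
```

View pics/scene0.png

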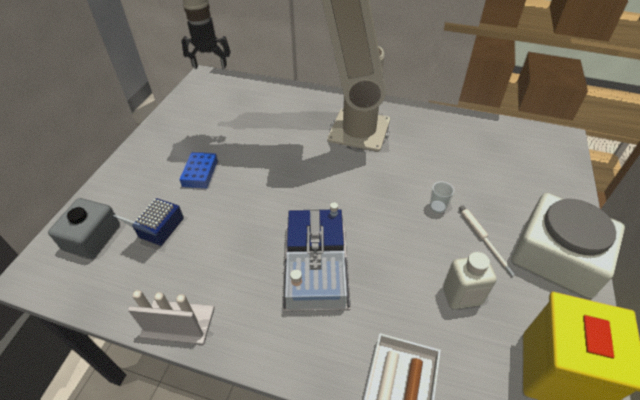

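View pics/top0.png

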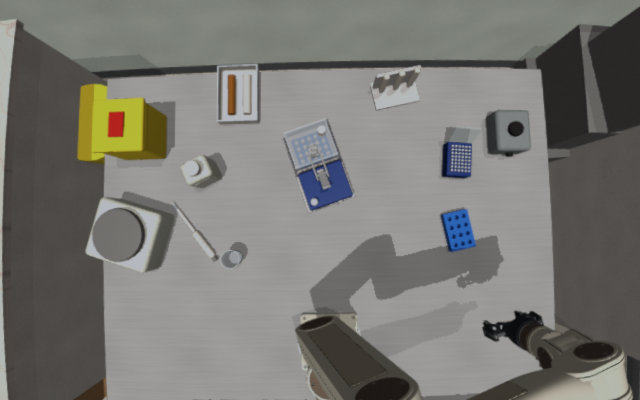

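The scene picture shows the chamber at about (316,258), and the top picture shows it at about (320,165): housing towards the robot, cover away from it. Next I'll zoom in and measure.

```bash
cat > h.py <<'E'
from workcell import bot
import cv2,numpy as np
from scipy.spatial.transform import Rotation as R
def K(p): return np.array([[p['fx'],0,p['cx']],[0,p['fy'],p['cy']],[0,0,1.]])
def Tcam(n,obs=None):
    p=bot.camera_params(n)
    if n!='wrist': return np.array(p['T'])
    T=np.eye(4);T[:3,:3]=R.from_quat(obs['tool_rot']).as_matrix();T[:3,3]=obs['eef_pos']
    return T@np.array(p['tool_from_camera'])
def rays(n,uv,T):
    p=bot.camera_params(n)
    q=cv2.undistortPoints(np.array(uv,float).reshape(-1,1,2),K(p),np.array(p['dist'])).reshape(-1,2)
    d=np.c_[q[:,0],-q[:,1],-np.ones(len(q))]
    return T[:3,3],d@T[:3,:3].T
def onz(n,uv,z,T):
    o,d=rays(n,uv,T); return o+d*((z-o[2])/d[:,2])[:,None]
def tri(views):  # list of (o,d)
    A=np.zeros((3,3));b=np.zeros(3)
    for o,d in views:
        d=d/np.linalg.norm(d);P=np.eye(3)-np.outer(d,d);A+=P;b+=P@o
    x=np.linalg.solve(A,b); return x,[np.linalg.norm((np.eye(3)-np.outer(d,d)/(d@d))@(x-o)) for o,d in views]
def proj(n,pts,T):
    p=bot.camera_params(n);q=(np.array(pts)-T[:3,3])@T[:3,:3]
    return cv2.projectPoints(np.c_[q[:,0],-q[:,1],-q[:,2]],np.zeros(3),np.zeros(3),K(p),np.array(p['dist']))[0].reshape(-1,2)
E
python3 - <<'E'
import cv2
a=cv2.imread('pics/top0.png')[110:220,270:370];cv2.imwrite('pics/top0c.png',cv2.resize(a,None,fx=5,fy=5,interpolation=cv2.INTER_CUBIC))
a=cv2.imread('pics/scene0.png')[195:320,270:370];cv2.imwrite('pics/scene0c.png',cv2.resize(a,None,fx=4.7,fy=4.7,interpolation=cv2.INTER_CUBIC))
E
```

```text
(no output)
```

View pics/top0c.png

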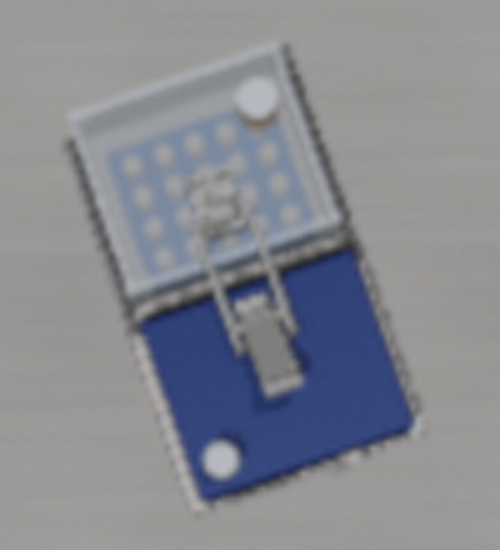

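View pics/scene0c.png

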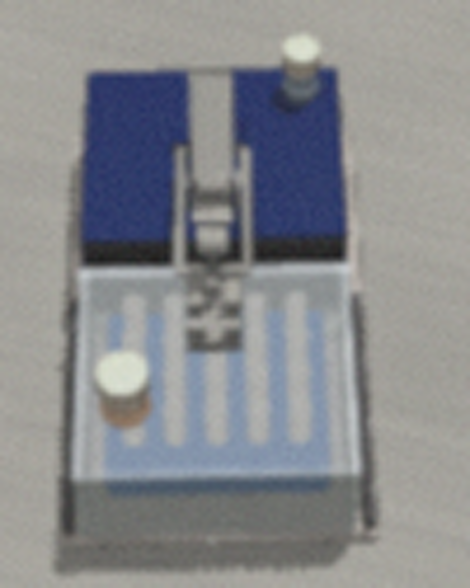

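The top crop shows the blue housing, the lever plate at about (270,360), and the loop wires running to the keeper at about (218,200). I'll get a rough chamber pose from the blue mask.

```bash
python3 - <<'E'
from h import *
im=cv2.imread('pics/top0.png');T=Tcam('top')
hsv=cv2.cvtColor(im,cv2.COLOR_BGR2HSV)
m=cv2.inRange(hsv,(105,150,50),(130,255,255));m[:110]=0;m[220:]=0;m[:,:270]=0;m[:,370:]=0
m=cv2.morphologyEx(m,cv2.MORPH_CLOSE,np.ones((9,9)))
c=max(cv2.findContours(m,0,1)[0],key=cv2.contourArea)
w=onz('top',c.reshape(-1,2),0.075,T)[:,:2]
r=cv2.minAreaRect((w*1000).astype(np.float32));print(r);print(cv2.boxPoints(r))
E
```

```text
((528.7094116210938, 0.48242950439453125), (122.11888885498047, 138.5680389404297), 19.323808670043945)
[[448.1633    45.658264]
 [494.01636  -85.10335 ]
 [609.2555   -44.693405]
 [563.40247   86.06821 ]]
```

```bash
cat >> h.py <<'E'
def rel(pos,Rm,obs=None):
    """needed move in tool units from current measured pose"""
    o=obs or bot.get_obs();R0=R.from_quat(o['tool_rot'])
    t=R0.inv().apply(np.array(pos)-o['eef_pos'])/0.25
    w=(R0.inv()*R.from_matrix(Rm)).as_rotvec()/0.5
    return np.round(t,3),np.round(w,3)
def down(yaw,s=1):
    # tool x down, z = s*chamber y
    z=s*np.array([-np.sin(yaw),np.cos(yaw),0]);x=np.array([0,0,-1.]);return np.c_[x,np.cross(z,x),z]
E
python3 - <<'E'
from h import *
o=bot.get_obs();print(R.from_quat(o['tool_rot']).as_matrix().round(3))
yaw=np.radians(19.3);cx=np.array([np.cos(yaw),np.sin(yaw),0]);
g=np.array([0.564,0.013,0])+cx*0.07
for s in (1,-1):
    print(rel(g+[0,0,0.25]-0.02*cx,down(yaw,s)))
E
```

```text
[[-0.     0.968  0.252]
 [ 0.002  0.252 -0.968]
 [-1.    -0.    -0.002]]
(array([-0.174,  2.396, -1.496]), array([ 6.119e+00, -0.000e+00,  5.000e-03]))
(array([-0.174,  2.396, -1.496]), array([-0.164, -0.003, -0.   ]))
```

>>> apply_moves(targets=[-0.17, 0.8, -0.5, -0.16, 0, 0, 1, -0.17, 0.8, -0.5, -0.16, 0, 0, 1, -0.17, 0.8, -0.5, -0.16, 0, 0, 1, -0.17, 0.8, -0.5, -0.16, 0, 0, 1, -0.17, 0.8, -0.5, -0.16, 0, 0, 1, -0.17, 0.8, -0.5, -0.16, 0, 0, 1])

```text
clock: 0.65
eef_pos: [0.2894, -0.3102, 0.2495]
tool_rot: [0.41, 0.576, -0.409, 0.577]
ft_force: [0.4, -0.4, -0.1]
grip_width: 0.0856
```

```bash
python3 - <<'E'
from h import *
o=bot.get_obs();print(o['joint_pos'].round(3) if hasattr(o['joint_pos'],'round') else o['joint_pos'])
yaw=np.radians(19.3);cx=np.array([np.cos(yaw),np.sin(yaw),0]);
g=np.array([0.564,0.013,0])+cx*0.07
print(rel(g+[0,0,0.25]-0.02*cx,down(yaw,-1)))
E
```

```text
[-8.210e-01  7.400e-02 -8.400e-02  1.413e+00  1.000e-03  1.985e+00]
(array([-1.000e-03,  1.663e+00, -8.590e-01]), array([-0.002, -0.   , -0.001]))
```

>>> apply_moves(targets=[0, 0.83, -0.43, 0, 0, 0, 1, 0, 0.83, -0.43, 0, 0, 0, 1, 0, 0.83, -0.43, 0, 0, 0, 1, 0, 0.83, -0.43, 0, 0, 0, 1, 0, 0.83, -0.43, 0, 0, 0, 1, 0, 0.83, -0.43, 0, 0, 0, 1])

```text
clock: 1.15
eef_pos: [0.4507, -0.1397, 0.2487]
tool_rot: [0.409, 0.577, -0.408, 0.577]
ft_force: [-0.3, -0.4, -0.3]
grip_width: 0.0853
```

>>> apply_moves(targets=[0, 0.83, -0.43, 0, 0, 0, 1, 0, 0.83, -0.43, 0, 0, 0, 1, 0, 0.83, -0.43, 0, 0, 0, 1, 0, 0.83, -0.43, 0, 0, 0, 1, 0, 0.83, -0.43, 0, 0, 0, 1, 0, 0.83, -0.43, 0, 0, 0, 1, 0, 0.83, -0.43, 0, 0, 0, 1])

```text
clock: 1.73
eef_pos: [0.6118, 0.0314, 0.2466]
tool_rot: [0.408, 0.578, -0.408, 0.577]
ft_force: [-1.8, 0.4, -1.1]
grip_width: 0.0853
```

```bash
cat > snap.py <<'E'
from h import *
import sys,json
def snap(tag,n='wrist'):
    o=bot.get_obs();im,d=bot.camera(n);cv2.imwrite(f'pics/{tag}.png',im[:,:,::-1])
    np.savez(f'pics/{tag}.npz',T=Tcam(n,o),d=d);return o
if __name__=='__main__':
    o=snap(sys.argv[1]);print({k:np.round(o[k],4).tolist() for k in('clock','joint_pos','eef_pos','ft_force')})
E
python3 snap.py w1
```

```text
{'clock': 1.7333, 'joint_pos': [0.0505, 0.466, 0.4326, 1.5385, 0.0014, 2.8518], 'eef_pos': [0.6118, 0.0314, 0.2466], 'ft_force': [-1.7655, 0.4471, -1.1375]}
```

View pics/w1.png

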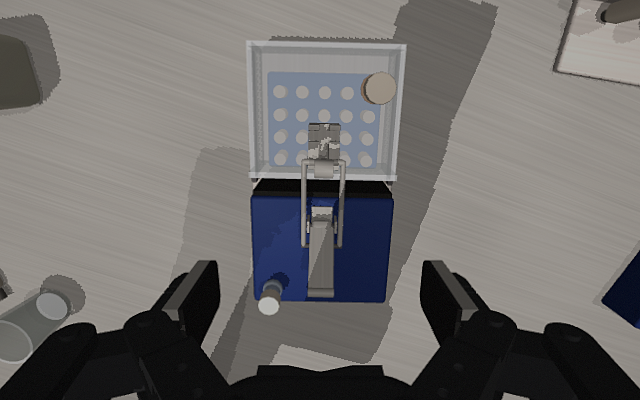

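```bash
python3 - <<'E'
import cv2
a=cv2.imread('pics/w1.png')[110:310,240:410];cv2.imwrite('pics/w1c.png',cv2.resize(a,None,fx=3,fy=3,interpolation=cv2.INTER_CUBIC))
E
```

```text
(no output)
```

View pics/w1c.png

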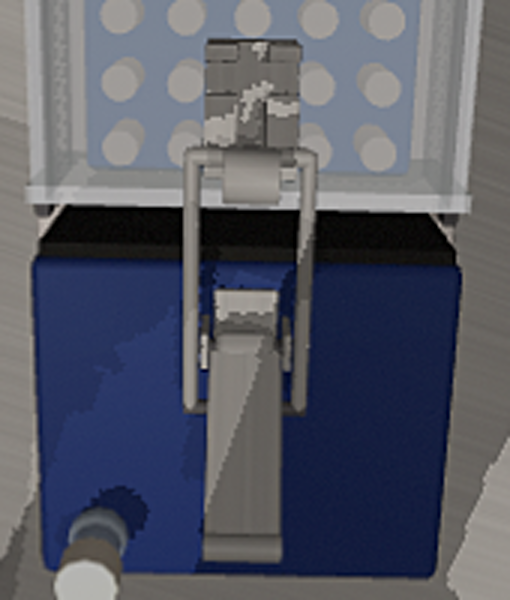

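The wrist view shows the loop with its bar at about px (324,161), the roller at (324,169), keeper slots at about (324,140), the near edge of the cover at row about 176, and the lever end at row about 296. Next I'll take measurements using depth and plane casts.

```bash
python3 - <<'E'
from h import *
z=np.load('pics/w1.npz');T=z['T'];d=z['d'];im=cv2.imread('pics/w1.png')
hsv=cv2.cvtColor(im,cv2.COLOR_BGR2HSV)
m=cv2.inRange(hsv,(105,150,30),(130,255,255));m[:190]=0;m[310:]=0;m[:,:245]=0;m[:,400:]=0
m=cv2.morphologyEx(m,cv2.MORPH_CLOSE,np.ones((25,25)))
c=max(cv2.findContours(m,0,1)[0],key=cv2.contourArea);print(cv2.boundingRect(c))
w=onz('wrist',c.reshape(-1,2),0.075,T)[:,:2]
r=cv2.minAreaRect((w*1000).astype(np.float32));print(r)
def P(u,v):
    dd=d[v,u]; o,ry=rays('wrist',[[u,v]],T); return (o+ry[0]*dd)
for n,u,v in [('roller',324,169),('roller2',324,165),('housing',275,250),('housing',370,230),('leverend',321,292),('leverroot',323,228),('wireL',304,200),('barL',305,161),('coveredge',290,176),('keep',312,130),('keepback',322,125)]:
    print(n,u,v,P(u,v).round(4))
E
```

```text
(251, 196, 143, 106)
((531.483154296875, 1.683685302734375), (122.69345092773438, 146.95108032226562), 18.169605255126953)
roller 324 169 [0.6295 0.0336 0.1366]
roller2 324 165 [0.6321 0.0345 0.1338]
housing 275 250 [0.5167 0.0486 0.0757]
housing 370 230 [ 0.5717 -0.0396  0.0739]
leverend 321 292 [ 0.5206 -0.0024  0.1369]
leverroot 323 228 [0.5657 0.0114 0.0969]
wireL 304 200 [0.5888 0.0387 0.1033]
barL 305 161 [0.6247 0.0498 0.1052]
coveredge 290 176 [0.5996 0.0586 0.0758]
keep 312 130 [0.6511 0.0527 0.0863]
keepback 322 125 [0.6585 0.0454 0.0861]
```

>>> apply_moves(targets=[0.13, 0, 0, 0.04, 0, 0, 1, 0.26, 0, 0, 0.04, 0, 0, 1, 0.26, 0, 0, 0.04, 0, 0, 1])

```text
clock: 2.03
eef_pos: [0.6035, 0.0257, 0.1766]
tool_rot: [0.412, 0.576, -0.419, 0.568]
ft_force: [-1.4, -0.4, -2.1]
grip_width: 0.0851
```

```bash
python3 snap.py w2; python3 - <<'E'
from h import *
z=np.load('pics/w2.npz');T=z['T'];d=z['d'];im=cv2.imread('pics/w2.png')
hsv=cv2.cvtColor(im,cv2.COLOR_BGR2HSV)
a=im[60:330,220:430];cv2.imwrite('pics/w2c.png',cv2.resize(a,None,fx=2.2,fy=2.2,interpolation=cv2.INTER_CUBIC))
# point cloud
v,u=np.mgrid[0:400,0:640];o,ry=rays('wrist',np.c_[u.ravel(),v.ravel()],T)
pc=(o+ry*d.ravel()[:,None]).reshape(400,640,3);np.save('pics/w2pc.npy',pc)
m=cv2.inRange(hsv,(105,150,30),(130,255,255));k=(abs(pc[...,2]-.075)<.006);m[~k]=0
cs=max(cv2.findContours(cv2.morphologyEx(m,cv2.MORPH_CLOSE,np.ones((25,25))),0,1)[0],key=cv2.contourArea);print(cv2.boundingRect(cs))
w=onz('wrist',cs.reshape(-1,2),0.075,T)[:,:2]
r=cv2.minAreaRect((w*1000).astype(np.float32));print(r)
yaw=np.radians(19.);c0=np.array(r[0])/1000
for i in range(4):
    cx=np.array([np.cos(yaw),np.sin(yaw)]);cy=np.array([-cx[1],cx[0]])
    q=(w-c0)@np.c_[cx,cy]
    mid=abs(q[:,0])<.045
    L=q[mid&(q[:,1]>.06)];Rr=q[mid&(q[:,1]<-.06)]
    a=np.polyfit(L[:,0],L[:,1],1);b=np.polyfit(Rr[:,0],Rr[:,1],1)
    F=q[(q[:,0]>.045)&(abs(q[:,1])<.06)];N=q[(q[:,0]<-.045)&(abs(q[:,1])<.06)]
    f=np.polyfit(F[:,1],F[:,0],1);n=np.polyfit(N[:,1],N[:,0],1)
    yaw+=(a[0]+b[0])/2
print(np.degrees(yaw),a,b,f,n)
E
```

```text
{'clock': 2.0333, 'joint_pos': [0.0428, 0.4754, 0.2672, 1.3775, -0.0004, 2.8706], 'eef_pos': [0.6035, 0.0257, 0.1766], 'ft_force': [-1.3915, -0.3831, -2.1136]}
(232, 208, 178, 125)
((531.2162475585938, 1.5645675659179688), (122.8958969116211, 146.92344665527344), 18.148788452148438)
18.047755268193402 [0.00196791 0.07301413] [-0.00196791 -0.07292449] [-0.00062603  0.05898206] [ 0.01191065 -0.05827784]
```

View pics/w2c.png

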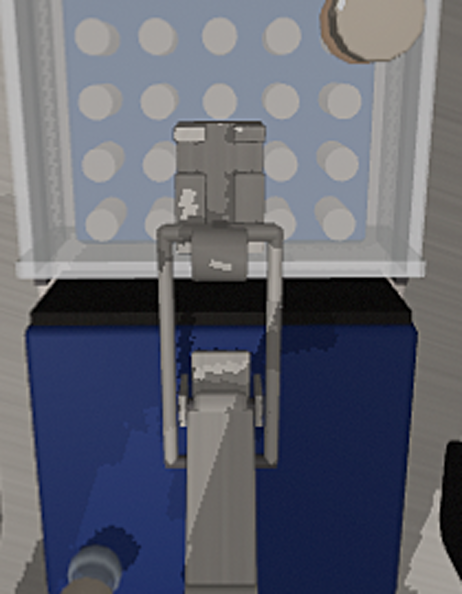

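```bash
cat >> h.py <<'E'
YAW=np.radians(18.1);H=np.array([0.5668,0.0132,0.0])
CX=np.array([np.cos(YAW),np.sin(YAW),0]);CY=np.array([-CX[1],CX[0],0])
def toch(p):
    q=np.asarray(p)-H; return np.stack([q@CX,q@CY,q[...,2]],-1)*1000
def fromch(c):
    c=np.asarray(c)/1000; return H+c[0]*CX+c[1]*CY+np.array([0,0,c[2]])
E
python3 - <<'E'
from h import *
print(bot.get_obs()['joint_vel'].round(3),bot.get_obs()['eef_pos'])
pc=toch(np.load('pics/w2pc.npy'))
for col in (302,312,320,328,336):
    print(col)
    for v in range(112,200,2): 
        p=pc[v,col]; print(v,p.round(1).tolist(),end=' ; ')
    print()
E
```

```text
[ 0.    -0.04   0.123  0.039  0.001  0.001] [0.60517629 0.02571428 0.18017814]
302
112 [100.7, 13.5, 76.2] ; 114 [99.2, 13.6, 75.3] ; 116 [98.8, 12.8, 90.5] ; 118 [98.1, 12.3, 100.6] ; 120 [96.7, 12.4, 99.3] ; 122 [95.4, 12.4, 99.9] ; 124 [93.9, 12.5, 98.6] ; 126 [91.3, 13.2, 85.7] ; 128 [89.9, 13.2, 86.7] ; 130 [88.5, 13.2, 87.1] ; 132 [86.9, 13.3, 85.9] ; 134 [85.5, 13.3, 86.1] ; 136 [84.1, 13.3, 86.8] ; 138 [82.7, 13.3, 87.3] ; 140 [83.0, 12.6, 100.2] ; 142 [81.5, 12.6, 99.5] ; 144 [80.2, 12.6, 100.2] ; 146 [78.5, 12.8, 98.4] ; 148 [77.3, 12.7, 99.7] ; 150 [75.8, 12.8, 99.1] ; 152 [74.4, 12.8, 99.2] ; 154 [73.0, 12.8, 99.3] ; 156 [71.7, 12.8, 100.3] ; 158 [70.1, 12.9, 99.6] ; 160 [68.6, 12.9, 99.3] ; 162 [68.0, 12.7, 103.3] ; 164 [67.0, 12.6, 105.6] ; 166 [65.3, 12.7, 104.3] ; 168 [64.0, 12.7, 105.0] ; 170 [61.2, 13.1, 98.8] ; 172 [60.0, 13.0, 100.0] ; 174 [58.2, 13.1, 98.7] ; 176 [50.8, 14.5, 74.6] ; 178 [49.4, 14.5, 75.5] ; 180 [47.7, 14.6, 75.2] ; 182 [46.2, 14.5, 76.0] ; 184 [44.7, 14.5, 76.4] ; 186 [42.8, 14.6, 75.6] ; 188 [28.6, 17.2, 31.1] ; 190 [28.6, 16.9, 37.9] ; 192 [28
[... 3846 characters left out ...]
78.7, -11.3, 99.7] ; 148 [77.1, -11.4, 98.5] ; 150 [75.9, -11.4, 99.8] ; 152 [74.3, -11.4, 99.0] ; 154 [72.7, -11.5, 98.2] ; 156 [71.4, -11.5, 98.6] ; 158 [70.1, -11.4, 99.8] ; 160 [68.6, -11.5, 99.6] ; 162 [68.1, -11.3, 103.8] ; 164 [67.1, -11.2, 106.1] ; 166 [65.7, -11.2, 106.1] ; 168 [64.0, -11.3, 105.0] ; 170 [61.3, -11.5, 99.6] ; 172 [59.6, -11.6, 98.6] ; 174 [58.2, -11.6, 98.9] ; 176 [51.0, -12.6, 75.5] ; 178 [49.0, -12.7, 73.9] ; 180 [47.7, -12.7, 75.6] ; 182 [45.9, -12.7, 74.8] ; 184 [44.4, -12.7, 75.5] ; 186 [28.4, -15.1, 23.5] ; 188 [28.4, -14.8, 30.5] ; 190 [28.6, -14.4, 38.2] ; 192 [28.3, -14.2, 43.6] ; 194 [28.4, -14.0, 50.1] ; 196 [28.6, -13.7, 56.9] ; 198 [28.5, -13.5, 62.3] ;
```

Depth agrees with the stated geometry. It puts the gasket face 1.5 mm short in my frame, so I shift the frame. That gives u of about 14 mm, the bar centre at about (67, 102.5), the roller centre at about (66, 128.5) and the slot centre at x about 90.

```bash
sed -i 's/H=np.array(\[0.5668,0.0132,0.0\])/H=np.array([0.5654,0.0127,0.0])/' h.py
cat >> h.py <<'E'
def geo(bx,bz):
    "bar centre -> roller centre, pin, lever angle, loop pitch (chamber mm)"
    v=np.array([bx,bz-90.]);L=np.hypot(*v);g=np.arccos((400+L*L-84.6**2)/(40*L));f=np.arctan2(v[1],v[0])+g
    pin=np.array([20*np.cos(f),90+20*np.sin(f)]);l=(np.array([bx,bz])-pin)/84.6
    return np.array([bx,bz])+26*np.array([-l[1],l[0]]),pin,np.pi-f,np.arctan2(l[1],l[0])
E
python3 - <<'E'
from h import *
z=np.load('pics/w2.npz');pc=toch(np.load('pics/w2pc.npy'))
def mm(m,t): p=pc[m];print(t,len(p),p.min(0).round(1),np.percentile(p,[5,50,95],axis=0).round(1).tolist(),p.max(0).round(1))
X,Y,Z=pc[...,0],pc[...,1],pc[...,2]
mm((Z>126)&(Z<138)&(X>50)&(X<85)&(abs(Y)<20),'roller')
mm((Z>97)&(Z<101)&(X>71)&(X<90)&(abs(Y)<20),'prongs')
mm((Z>96)&(Z<101)&(X>93)&(X<105)&(abs(Y)<20),'backwall')
mm((Z>101)&(Z<107)&(X>60)&(X<72)&(abs(Y)<25),'bar')
mm((Z>73)&(Z<77)&(X<29)&(X>5)&(abs(Y)<90),'housing')
for b in [(67,102.5),(66.5,107),(75,107),(83,107),(90,107),(90,104),(90,100),(90,95),(90,89),(87,89),(84,89)]: print(b,[np.round(q,2).tolist() for q in geo(*b)])
print(rel(fromch([66.3,0,145]),down(YAW,-1)));print(R.from_quat(bot.get_obs()['tool_rot']).as_matrix().round(3))
E
```

```text
roller 632 [ 58.9  -7.5 127.5] [[60.0, -6.9, 129.5], [67.8, 0.5, 134.7], [73.5, 7.4, 136.5]] [ 74.2   8.2 137.5]
prongs 569 [ 71.  -13.6  97.3] [[71.7, -12.8, 98.0], [78.1, 5.0, 99.1], [84.6, 14.1, 100.3]] [ 85.2  15.  100.9]
backwall 227 [ 95.3 -14.   97.2] [[95.4, -13.2, 97.9], [98.0, -4.2, 99.0], [100.2, 13.8, 100.2]] [100.3  14.6 100.6]
bar 371 [ 60.1 -20.1 101. ] [[60.9, -19.0, 102.7], [66.8, 0.0, 104.5], [69.6, 19.9, 105.8]] [ 70.9  20.7 106.4]
housing 3482 [  5.  -73.7  73. ] [[6.1, -66.8, 73.5], [16.3, 0.2, 75.1], [24.2, 67.6, 76.3]] [29.  74.8 77. ]
(67, 102.5) [[66.11, 128.48], [-17.55, 99.59], 0.5, 0.03]
(66.5, 107) [[64.11, 132.89], [-17.74, 99.23], 0.48, 0.09]
(75, 107) [[75.17, 133.0], [-9.6, 107.55], 1.07, -0.01]
(83, 107) [[83.9, 132.98], [-1.55, 109.94], 1.49, -0.03]
(90, 107) [[90.69, 132.99], [5.43, 109.25], 1.85, -0.03]
(90, 104) [[91.6, 129.95], [5.56, 109.21], 1.85, -0.06]
(90, 100) [[92.8, 125.85], [5.89, 109.11], 1.87, -0.11]
(90, 95) [[94.27, 120.65], [6.55, 108.9], 1.9, -0.17]
(90, 89) [[95.98, 114.3], [7.67, 108.47], 1.96, -0.23]
(87, 89) [[93.27, 114.23], [4.89, 109.39], 1.82, -0.24]
(84, 89) [[90.42, 114.19], [2.02, 109.9], 1.67, -0.25]
(array([0.14 , 0.099, 0.   ]), array([-0.005, -0.005,  0.02 ]))
[[-0.01   0.951  0.308]
 [-0.001  0.308 -0.951]
 [-1.    -0.01  -0.002]]
```

>>> apply_moves(targets=[0.07, 0.05, 0, 0, 0, 0.02, 0.5, 0.14, 0.1, 0, 0, 0, 0.02, 0.5, 0.14, 0.1, 0, 0, 0, 0.02, 0.5, 0.14, 0.1, 0, 0, 0, 0.02, 0.5, 0.14, 0.1, 0, 0, 0, 0.02, 0.5, 0.14, 0.1, 0, 0, 0, 0.02, 0.5])

```text
clock: 2.58
eef_pos: [0.6339, 0.0342, 0.1515]
tool_rot: [0.419, 0.569, -0.412, 0.575]
ft_force: [0.1, 1.1, 0.2]
grip_width: 0.0429
```

```bash
cat > st.py <<'E'
from h import *
o=bot.get_obs();Rm=R.from_quat(o['tool_rot']).as_matrix();f=np.array(o['ft_force'])
print('t',round(o['clock'],2),'tcp_ch',toch(o['eef_pos']).round(2),'F_ch',np.round([f@CX,f@CY,f[2]],2),'grip',round(o['grip_width'],4),'vel',np.abs(o['joint_vel']).max().round(3),'rot err',np.round(rel(o['eef_pos'],down(YAW,-1))[1],3))
E
python3 st.py; python3 snap.py w3; python3 - <<'E'
from h import *
print(rel(fromch([66.3,0.4,120.5]),down(YAW,-1)))
a=cv2.imread('pics/w3.png');cv2.imwrite('pics/w3c.png',cv2.resize(a[60:400,120:520],None,fx=1.7,fy=1.7))
E
```

```text
t 2.58 tcp_ch [ 71.79  -0.81 151.52] F_ch [0.47 1.04 0.22] grip 0.0429 vel 0.008 rot err [-0.003  0.002 -0.026]
{'clock': 2.5833, 'joint_pos': [0.0527, 0.5254, 0.2827, 1.3152, 0.0025, 2.8801], 'eef_pos': [0.6339, 0.0342, 0.1515], 'ft_force': [0.1227, 1.1378, 0.2174]}
(array([ 0.123, -0.023, -0.005]), array([-0.003,  0.002, -0.026]))
```

View pics/w3c.png

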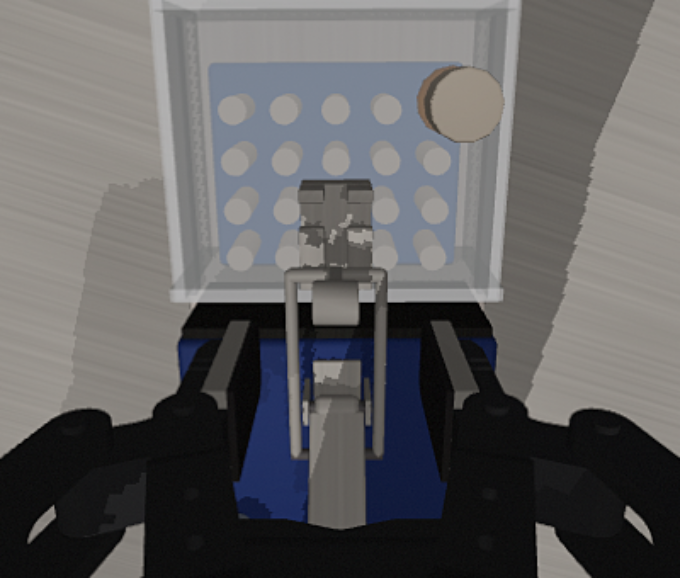

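```bash
cat > cloud.py <<'E'
from h import *
import sys
def cloud(tag):
    z=np.load(f'pics/{tag}.npz');T=z['T'];d=z['d']
    v,u=np.mgrid[0:400,0:640];o,ry=rays('wrist',np.c_[u.ravel(),v.ravel()],T)
    pc=toch(o+ry*d.ravel()[:,None]).reshape(400,640,3);pc[d==0]=np.nan;return pc
def box(pc,x,y,z,t=''):
    m=(pc[...,0]>x[0])&(pc[...,0]<x[1])&(pc[...,1]>y[0])&(pc[...,1]<y[1])&(pc[...,2]>z[0])&(pc[...,2]<z[1])
    p=pc[m]
    if len(p)==0: print(t,'none');return p
    print(t,len(p),'pct2/50/98',np.percentile(p,[2,50,98],axis=0).round(1).tolist());return p
E
python3 - <<'E'
from cloud import *
pc=cloud('w3')
p=box(pc,(50,85),(-12,12),(127,139),'roller')
# circle centre, r=8
from scipy.optimize import least_squares
s=least_squares(lambda c:np.hypot(p[:,0]-c[0],p[:,2]-c[1])-8,[66,128],loss='soft_l1');print(s.x)
box(pc,(72,90),(-16,16),(97,101),'prongs');box(pc,(93,105),(-16,16),(97,101),'wall')
E
```

```text
roller 713 pct2/50/98 [[60.0, -7.3, 127.9], [68.7, 0.3, 134.8], [73.9, 8.2, 136.9]]
[ 65.89138634 128.00971871]
prongs 585 pct2/50/98 [[72.3, -13.6, 97.8], [79.0, -4.2, 99.1], [85.3, 14.4, 100.4]]
wall 237 pct2/50/98 [[95.8, -13.4, 97.2], [98.1, 5.0, 99.1], [100.3, 14.7, 100.4]]
```

>>> apply_moves(targets=[0, -0.023, -0.005, 0, 0, -0.02, 0.5, 0.06, -0.023, -0.005, 0, 0, -0.02, 0.5, 0.12, -0.023, -0.005, 0, 0, -0.02, 0.5, 0.12, -0.023, -0.005, 0, 0, -0.02, 0.5, 0.12, -0.023, -0.005, 0, 0, -0.02, 0.5])

```text
clock: 3.05
eef_pos: [0.6265, 0.0341, 0.1187]
tool_rot: [0.415, 0.573, -0.416, 0.572]
ft_force: [0.4, -0.3, 0.9]
grip_width: 0.0428
```

```bash
python3 st.py
```

```text
t 3.05 tcp_ch [ 64.75   1.36 118.69] F_ch [ 0.25 -0.37  0.87] grip 0.0428 vel 0.037 rot err [-0.002 -0.001  0.004]
```

>>> apply_moves(targets=[0, 0.004, 0.004, 0, 0, 0, 0.4, 0, 0.004, 0.004, 0, 0, 0, 0.3, 0, 0.004, 0.004, 0, 0, 0, 0.25, 0, 0.004, 0.004, 0, 0, 0, 0.22, 0, 0.004, 0.004, 0, 0, 0, 0.2, 0, 0.004, 0.004, 0, 0, 0, 0.1, 0, 0.004, 0.004, 0, 0, 0, 0.1, 0, 0.004, 0.004, 0, 0, 0, 0.1, 0, 0.004, 0.004, 0, 0, 0, 0.1])

```text
clock: 3.8
eef_pos: [0.6288, 0.0335, 0.1189]
tool_rot: [0.415, 0.572, -0.415, 0.572]
ft_force: [-0.2, 0.8, -0.2]
grip_width: 0.0085
```

```bash
python3 st.py; python3 snap.py w4; python3 - <<'E'
from h import *
a=cv2.imread('pics/w4.png');cv2.imwrite('pics/w4c.png',cv2.resize(a[60:400,120:520],None,fx=1.7,fy=1.7))
E
```

```text
t 3.8 tcp_ch [6.6740e+01 1.1000e-01 1.1893e+02] F_ch [ 0.03  0.81 -0.21] grip 0.0085 vel 0.002 rot err [-0.002 -0.     0.   ]
{'clock': 3.8, 'joint_pos': [0.0533, 0.5439, 0.2275, 1.2545, -0.0, 2.8801], 'eef_pos': [0.6288, 0.0335, 0.1189], 'ft_force': [-0.2228, 0.7803, -0.2128]}
```

View pics/w4c.png

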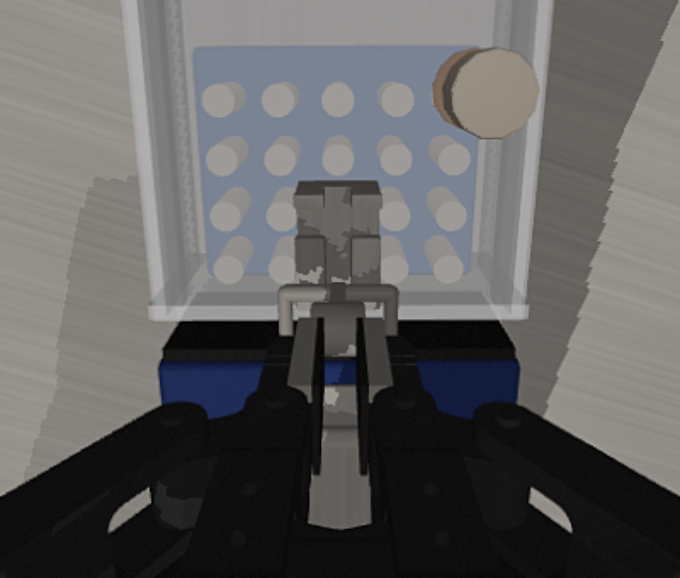

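```bash
python3 - <<'E'
from cloud import *
pc=cloud('w4');print(bot.get_obs()['grip_width'])
p=box(pc,(50,90),(-7,7),(124,139),'roller')
for v in range(232,300,6):
    print(v,[pc[v,u].round(0).tolist() for u in range(288,360,6)])
a=cv2.imread('pics/w4.png');cv2.imwrite('pics/w4d.png',cv2.resize(a[220:370,260:380],None,fx=5,fy=4))
E
```

```text
0.008243241955027828
roller 670 pct2/50/98 [[59.4, -6.4, 126.5], [70.3, -0.1, 134.1], [74.1, 6.3, 136.7]]
232 [[68.0, 18.0, 105.0], [68.0, 14.0, 105.0], [68.0, 11.0, 105.0], [68.0, 7.0, 105.0], [68.0, 4.0, 105.0], [70.0, 1.0, 111.0], [68.0, -3.0, 105.0], [68.0, -6.0, 105.0], [68.0, -10.0, 105.0], [68.0, -13.0, 105.0], [68.0, -17.0, 104.0], [56.0, -23.0, 75.0]]
238 [[64.0, 18.0, 105.0], [62.0, 15.0, 99.0], [62.0, 11.0, 100.0], [73.0, 6.0, 126.0], [74.0, 3.0, 127.0], [74.0, 0.0, 127.0], [73.0, -3.0, 126.0], [74.0, -6.0, 127.0], [62.0, -10.0, 99.0], [62.0, -13.0, 99.0], [64.0, -17.0, 104.0], [52.0, -23.0, 76.0]]
244 [[61.0, 18.0, 106.0], [47.0, 17.0, 76.0], [47.0, 13.0, 75.0], [73.0, 6.0, 132.0], [73.0, 3.0, 132.0], [73.0, 0.0, 132.0], [73.0, -2.0, 133.0], [73.0, -5.0, 133.0], [47.0, -11.0, 75.0], [47.0, -15.0, 76.0], [60.0, -17.0, 104.0], [47.0, -23.0, 76.0]]
250 [[56.0, 18.0, 104.0], [30.0, 19.0, 48.0], [79.0, 8.0, 152.0], [78.0, 5.0, 151.0], [71.0, 3.0, 135.0], [71.0, 0.0, 134.0], [71.0, -2.0, 135.0], [78.0, -5.0, 151.0], [79.0, -7.0, 152.0], [78.0, -10.0, 150.0], [56.0, -17.0, 104.0
[... 1338 characters left out ...]
9.0, 6.0, 181.0], [78.0, 4.0, 180.0], [16.0, 5.0, 76.0], [16.0, 1.0, 76.0], [16.0, -3.0, 76.0], [68.0, -5.0, 163.0], [79.0, -6.0, 181.0], [79.0, -8.0, 181.0], [78.0, -10.0, 180.0], [74.0, -13.0, 174.0]]
292 [[81.0, 10.0, 189.0], [79.0, 8.0, 186.0], [76.0, 6.0, 181.0], [77.0, 4.0, 181.0], [12.0, 5.0, 78.0], [12.0, 1.0, 77.0], [13.0, -3.0, 79.0], [66.0, -5.0, 164.0], [77.0, -6.0, 182.0], [80.0, -8.0, 187.0], [80.0, -10.0, 186.0], [82.0, -11.0, 189.0]]
298 [[79.0, 10.0, 189.0], [80.0, 8.0, 190.0], [79.0, 6.0, 189.0], [74.0, 4.0, 181.0], [8.0, 5.0, 78.0], [8.0, 1.0, 78.0], [8.0, -3.0, 79.0], [63.0, -5.0, 164.0], [75.0, -6.0, 182.0], [80.0, -8.0, 190.0], [80.0, -9.0, 191.0], [80.0, -11.0, 191.0]]
```

View pics/w4d.png

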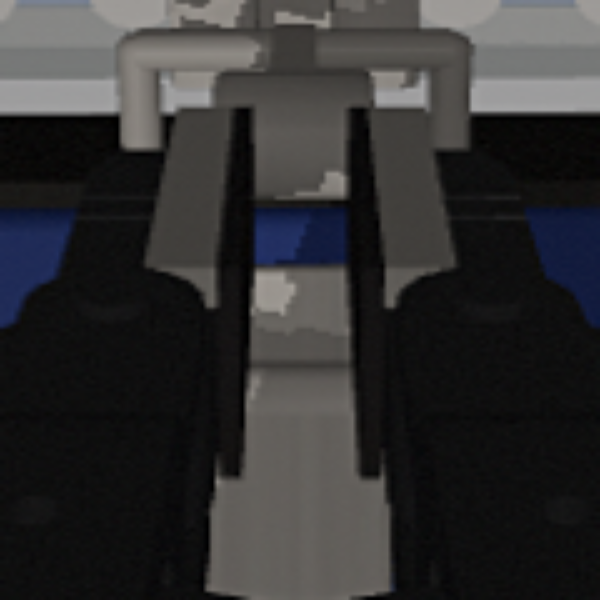

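The gripper closed to 8.5 mm without gripping the 16 mm roller. In depth, the fingertips end at z of about 150 (row 250), above the roller's top at 136. A scene view should confirm this.

```bash
python3 - <<'E'
from snap import *
from h import *
o=snap('s4','scene')
T=Tcam('scene');print(proj('scene',[o['eef_pos'],fromch([66,0,128.5]),fromch([66,0,150])],T).round(1))
a=cv2.imread('pics/s4.png');cv2.imwrite('pics/s4c.png',cv2.resize(a[150:310,250:390],None,fx=4,fy=3.7,interpolation=cv2.INTER_CUBIC))
E
```

```text
[[314.4 247.8]
 [314.3 245.3]
 [314.2 240. ]]
```

View pics/s4c.png

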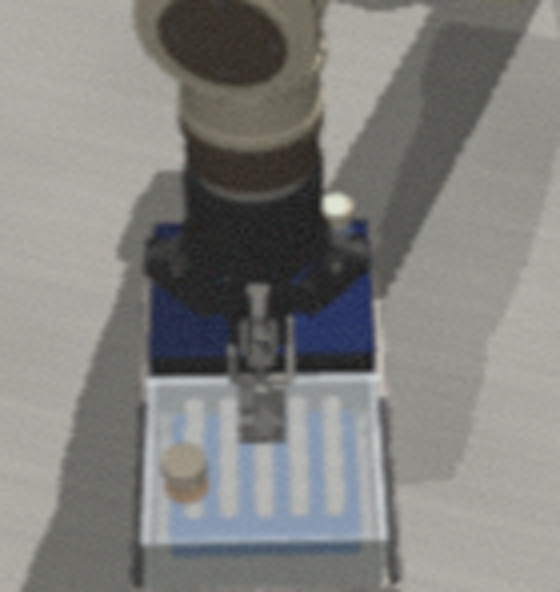

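```bash
python3 - <<'E'
from h import *
p=bot.camera_params('wrist');tc=np.array(p['tool_from_camera'])
for tag in ('w1','w3','w4'):
    d=np.load(f'pics/{tag}.npz')['d']
    v,u=np.mgrid[0:400,0:640];o,ry=rays('wrist',np.c_[u.ravel(),v.ravel()],tc)
    q=(o+ry*d.ravel()[:,None])*1000;q=q[(d.ravel()>0)&(d.ravel()<0.2)]
    # fingers region
    k=(abs(q[:,2])<60)&(q[:,1]<30)&(q[:,0]>-90)&(q[:,0]<10)
    f=q[k];i=np.argsort(-f[:,0])[:400:40]
    print(tag,len(f),f[i].round(0).tolist())
print(proj('wrist',[[0,0,0],[-.019,0,0],[-.03,0.011,0]],tc))
E
```

```text
w1 10488 [[-37.0, 5.0, 44.0], [-39.0, -8.0, -42.0], [-40.0, 10.0, 43.0], [-40.0, 5.0, -42.0], [-41.0, -5.0, 44.0], [-42.0, -3.0, -42.0], [-42.0, 11.0, 48.0], [-43.0, 10.0, -43.0], [-43.0, 12.0, 47.0], [-43.0, -6.0, 43.0]]
w3 18157 [[-27.0, 3.0, 22.0], [-29.0, 10.0, -21.0], [-30.0, 11.0, 26.0], [-31.0, 5.0, 22.0], [-32.0, -8.0, -21.0], [-33.0, 12.0, 27.0], [-33.0, 12.0, -27.0], [-34.0, 8.0, 32.0], [-34.0, 8.0, -33.0], [-35.0, -8.0, 22.0]]
w4 17825 [[10.0, 4.0, -0.0], [4.0, 4.0, 1.0], [-7.0, 7.0, -6.0], [-10.0, 7.0, 8.0], [-11.0, 7.0, 4.0], [-12.0, 6.0, -5.0], [-13.0, 6.0, 5.0], [-13.0, -8.0, -1.0], [-14.0, 6.0, -5.0], [-14.0, 4.0, 1.0]]
[[318.75425521 244.11815193]
 [318.64184007 260.57508254]
 [318.52392124 249.33944347]]
```

```bash
python3 - <<'E'
from h import *
p=bot.camera_params('wrist');tc=np.array(p['tool_from_camera'])
for tag,cols in (('w3',(250,256,260,378,384)),('w4',(298,300,303,334,336,340))):
    d=np.load(f'pics/{tag}.npz')['d']
    v,u=np.mgrid[0:400,0:640];o,ry=rays('wrist',np.c_[u.ravel(),v.ravel()],tc)
    q=((o+ry*d.ravel()[:,None])*1000).reshape(400,640,3)
    for c in cols:
        vs=[r for r in range(200,330) if d[r,c]<0.17]; r=vs[0]
        print(tag,c,r,q[r,c].round(1),q[r+1,c].round(1),q[r+3,c].round(1),d[r,c],d[r-1,c])
E
```

```text
w3 250 214 [-167.6   75.3    0.6] [ 76.4 -10.5 -51.8] [ 77.4 -12.5 -52.2] 0.0 0.25792274
w3 256 249 [-31.3  11.8 -27.1] [-33.4  12.3 -26.7] [-35.   12.1 -26.4] 0.14894266 0.28054208
w3 260 249 [-32.6  12.4 -25.1] [-33.3  12.2 -25. ] [-33.7  11.5 -24.9] 0.14753643 0.27816534
w3 378 249 [-30.3  11.3  25.9] [-33.1  12.1  25.4] [-34.7  11.9  25.2] 0.14997922 0.27859923
w3 384 249 [-31.9  12.   28.2] [-33.5  12.3  27.9] [-34.7  11.9  27.7] 0.14829513 0.2784497
w4 298 247 [-30.3  12.2  -8.9] [-30.9  12.1  -8.9] [-32.3  11.8  -8.8] 0.14977306 0.23001449
w4 300 247 [-29.7  12.   -8.1] [-30.2  11.8  -8.1] [-32.9  12.   -7.9] 0.15036044 0.22995283
w4 303 242 [-11.5   6.3  -7.7] [-13.2   6.5  -7.6] [-14.1   5.9  -7.6] 0.16944404 0.17038302
w4 334 241 [-10.9   6.6   7.6] [-12.6   6.8   7.5] [-13.4   6.1   7.5] 0.1699355 0.17095703
w4 336 247 [-29.4  11.8   7.6] [-30.6  11.9   7.6] [-32.6  11.9   7.5] 0.15074137 0.2293625
w4 340 225 [-167.6   75.3    0.6] [18.9  2.9 12.3] [15.6  3.  12.1] 0.0 0.2004315
```

>>> apply_moves(targets=[0, 0, 0, 0, 0, 0, 0.45, 0, 0, 0, 0, 0, 0, 0.45, 0, 0, 0, 0, 0, 0, 0.45, 0, 0, 0, 0, 0, 0, 0.45, 0.03, 0, 0, 0, 0, 0, 0.45, 0.06, 0, 0, 0, 0, 0, 0.45, 0.08, 0, 0, 0, 0, 0, 0.45, 0.08, 0, 0, 0, 0, 0, 0.45])

```text
clock: 4.57
eef_pos: [0.6273, 0.0335, 0.0966]
tool_rot: [0.415, 0.573, -0.416, 0.571]
ft_force: [0.7, 0.3, -0.8]
grip_width: 0.0385
```

```bash
python3 st.py; python3 snap.py w5; python3 - <<'E'
from h import *
a=cv2.imread('pics/w5.png');cv2.imwrite('pics/w5c.png',cv2.resize(a[130:330,220:420],None,fx=3,fy=3))
E
```

```text
t 4.57 tcp_ch [65.31  0.5  96.61] F_ch [ 0.71  0.04 -0.75] grip 0.0385 vel 0.023 rot err [-0.002 -0.002  0.008]
{'clock': 4.5667, 'joint_pos': [0.0533, 0.5589, 0.1928, 1.2087, 0.0, 2.8801], 'eef_pos': [0.6273, 0.0335, 0.0966], 'ft_force': [0.661, 0.2608, -0.7528]}
```

View pics/w5c.png

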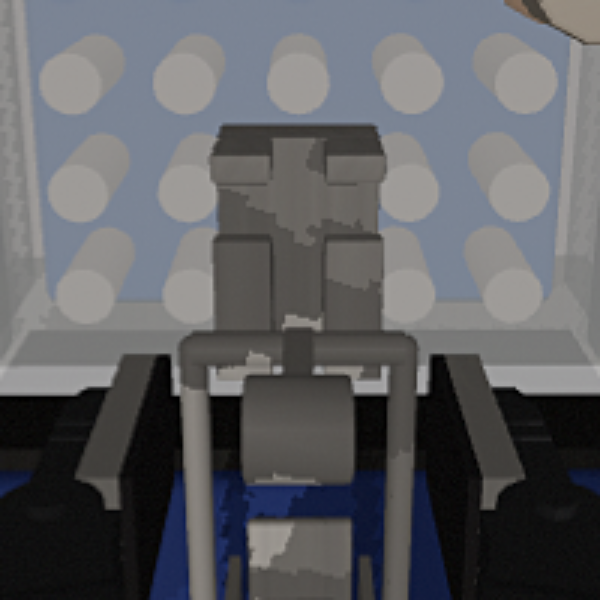

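>>> apply_moves(targets=[0.024, 0.003, 0, 0, 0, 0, 0.45, 0.024, 0.003, 0, 0, 0, 0, 0.3, 0.024, 0.003, 0, 0, 0, 0, 0.25, 0.024, 0.003, 0, 0, 0, 0, 0.2, 0.024, 0.003, 0, 0, 0, 0, 0.17, 0.024, 0.003, 0, 0, 0, 0, 0.1, 0.024, 0.003, 0, 0, 0, 0, 0.1, 0.024, 0.003, 0, 0, 0, 0, 0.1])

```text
clock: 5.28
eef_pos: [0.6295, 0.0343, 0.0932]
tool_rot: [0.416, 0.572, -0.415, 0.572]
ft_force: [-1.2, 1.5, 0.6]
grip_width: 0.0142
```

```bash
python3 st.py; python3 snap.py w6; python3 - <<'E'
from h import *
a=cv2.imread('pics/w6.png');cv2.imwrite('pics/w6c.png',cv2.resize(a[130:330,220:420],None,fx=3,fy=3))
E
```

```text
t 5.28 tcp_ch [67.62  0.59 93.19] F_ch [-0.66  1.82  0.65] grip 0.0142 vel 0.002 rot err [-0.001 -0.001 -0.001]
{'clock': 5.2833, 'joint_pos': [0.054, 0.5622, 0.1892, 1.1977, 0.0008, 2.8804], 'eef_pos': [0.6295, 0.0343, 0.0932], 'ft_force': [-1.1961, 1.5212, 0.6465]}
```

View pics/w6c.png

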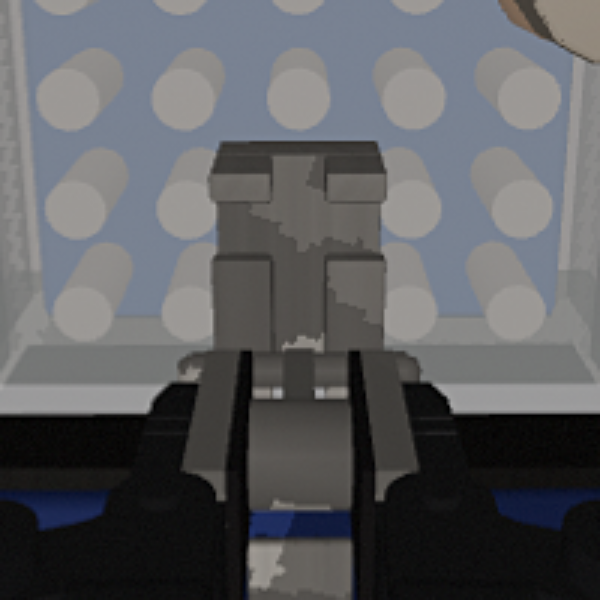

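Gripped: the opening stopped at 14.2 mm with the pads on the roller. The fingers really do end about 30 mm short of the reported TCP, so I'll work in relative motions. Next I lift the loop and carry it towards the slot.

>>> apply_moves(targets=[-0.01, -0.004, 0, 0, 0, 0, 0.1, -0.02, -0.008, 0, 0, 0, 0, 0.1, -0.02, 0.01, 0, 0, 0, 0, 0.1, -0.02, 0.025, 0, 0, 0, 0, 0.1, -0.02, 0.036, 0, 0, 0, 0, 0.1, -0.02, 0.036, 0, 0, 0, 0, 0.1])

```text
clock: 5.83
eef_pos: [0.635, 0.0359, 0.0969]
tool_rot: [0.413, 0.574, -0.417, 0.57]
ft_force: [-5.9, 0.6, 2.9]
grip_width: 0.0143
```

```bash
python3 st.py
```

```text
t 5.83 tcp_ch [73.37  0.48 96.93] F_ch [-5.45  2.43  2.87] grip 0.0143 vel 0.009 rot err [-0.002 -0.002  0.015]
```

```bash
python3 snap.py w7; python3 - <<'E'
from cloud import *
a=cv2.imread('pics/w7.png');cv2.imwrite('pics/w7c.png',cv2.resize(a[100:400,200:440],None,fx=2.5,fy=2))
pc=cloud('w7')
box(pc,(50,85),(-6,6),(126,142),'roller');box(pc,(60,90),(12,22),(101,115),'bar L');box(pc,(60,90),(-22,-12),(101,115),'bar R')
box(pc,(72,90),(-12,12),(97,100.5),'prongs');box(pc,(93,105),(-16,16),(97,101),'wall')
E
```

```text
{'clock': 5.8333, 'joint_pos': [0.0571, 0.5771, 0.2249, 1.2263, -0.0012, 2.884], 'eef_pos': [0.635, 0.0359, 0.0969], 'ft_force': [-5.9369, 0.6131, 2.866]}
roller 1054 pct2/50/98 [[66.6, -5.7, 130.0], [75.9, -0.2, 138.3], [80.1, 5.6, 140.3]]
bar L 70 pct2/50/98 [[71.3, 16.3, 104.6], [73.6, 18.3, 107.6], [75.3, 20.5, 109.3]]
bar R 59 pct2/50/98 [[71.1, -19.8, 105.4], [73.5, -17.7, 107.6], [75.2, -16.2, 109.4]]
prongs 683 pct2/50/98 [[72.9, -11.6, 97.5], [79.5, -4.3, 99.1], [85.4, 11.7, 100.3]]
wall 394 pct2/50/98 [[95.8, -13.7, 97.4], [98.3, -4.2, 99.2], [100.5, 14.5, 100.5]]
```

View pics/w7c.png

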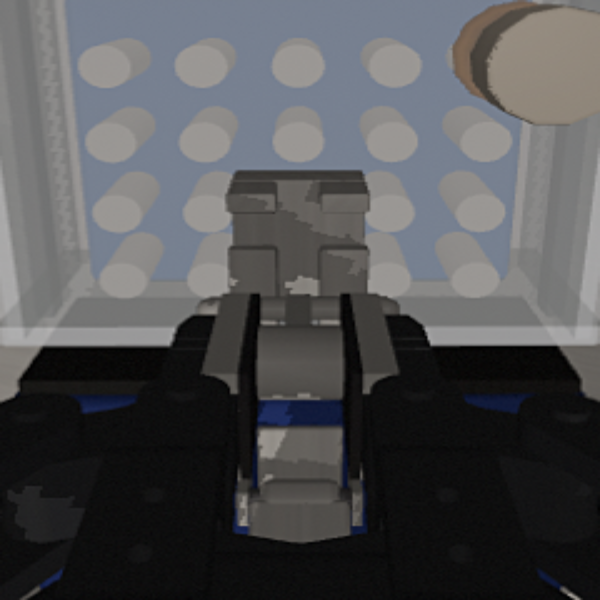

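>>> apply_moves(targets=[0, 0.01, 0, 0, 0, 0, 0.1, 0, 0.02, 0, 0, 0, 0, 0.1, 0, 0.03, 0, 0, 0, 0, 0.1, 0, 0.04, 0, 0, 0, 0, 0.1, 0, 0.05, 0, 0, 0, 0, 0.1, 0, 0.06, 0, 0, 0, 0, 0.1, 0, 0.068, 0, 0, 0, 0, 0.1, 0, 0.068, 0, 0, 0, 0, 0.1, 0, 0.068, 0, 0, 0, 0, 0.1, 0, 0.068, 0, 0, 0, 0, 0.1])

```text
clock: 6.72
eef_pos: [0.6547, 0.0423, 0.0985]
tool_rot: [0.416, 0.572, -0.415, 0.572]
ft_force: [-2.3, 4.4, 2.1]
grip_width: 0.0142
```

```bash
cat > look.py <<'E'
from cloud import *
from snap import snap
import sys
tag=sys.argv[1];snap(tag)
a=cv2.imread(f'pics/{tag}.png');cv2.imwrite(f'pics/{tag}c.png',cv2.resize(a[100:400,200:440],None,fx=2.5,fy=2))
pc=cloud(tag)
from scipy.optimize import least_squares
t=toch(bot.get_obs()['eef_pos'])
def circ(p,r,c0):
    if len(p)<20: return None
    return least_squares(lambda c:np.hypot(p[:,0]-c[0],p[:,2]-c[1])-r,c0,loss='soft_l1',f_scale=.5).x.round(2)
p=box(pc,(t[0]-14,t[0]+14),(-5.5,5.5),(t[2]+30,t[2]+50),'roller');rc=circ(p,8,[t[0],t[2]+35]);print('roller centre',rc)
if rc is not None:
    for nm,ys in(('L',(13,19)),('R',(-19,-13))):
        p=box(pc,(rc[0]-16,rc[0]+10),ys,(rc[1]-30,rc[1]-18),'bar'+nm);print(circ(p,3,[rc[0]-2,rc[1]-26]))
box(pc,(72,92),(-12,12),(97.5,100.5),'prongs');box(pc,(93,106),(-16,16),(97,101),'wall')
E
python3 st.py;python3 look.py w8
```

```text
t 6.72 tcp_ch [94.08  0.4  98.55] F_ch [-0.84  4.92  2.15] grip 0.0142 vel 0.007 rot err [-0.002 -0.001 -0.003]
roller 986 pct2/50/98 [[86.5, -5.2, 130.0], [96.0, 0.2, 139.9], [100.2, 5.2, 142.1]]
roller centre [ 92.01 133.37]
barL 34 pct2/50/98 [[92.3, 16.5, 107.9], [93.8, 17.7, 109.6], [94.6, 18.8, 110.9]]
[ 91.45 107.83]
barR 36 pct2/50/98 [[91.5, -18.9, 106.8], [93.7, -17.7, 109.1], [94.8, -16.4, 110.5]]
[ 91.56 107.05]
prongs 15 pct2/50/98 [[83.2, -8.3, 98.4], [84.0, -4.5, 99.4], [84.4, 8.2, 100.2]]
wall 394 pct2/50/98 [[95.4, -13.8, 97.3], [98.3, 0.3, 99.2], [100.6, 14.4, 100.5]]
```

View pics/w8c.png

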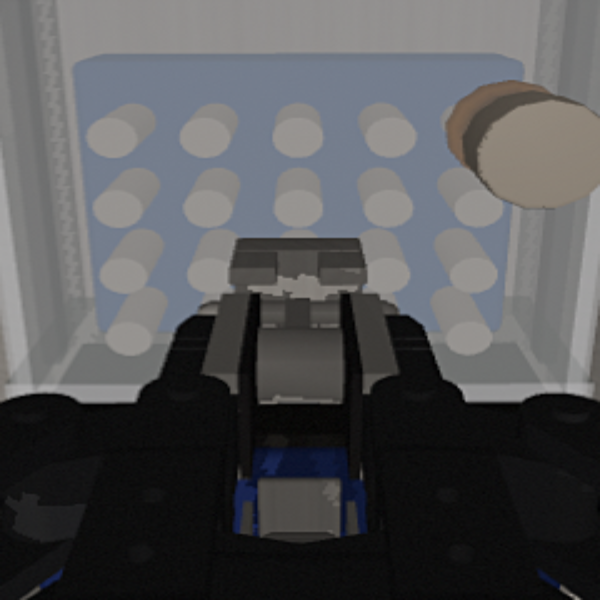

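>>> apply_moves(targets=[0.005, -0.002, -0.002, 0, 0, 0, 0.1, 0.01, -0.002, -0.004, 0, 0, 0, 0.1, 0.015, 0, -0.004, 0, 0, 0, 0.1, 0.02, 0.001, -0.004, 0, 0, 0, 0.1, 0.025, 0.002, -0.004, 0, 0, 0, 0.1, 0.025, 0.002, -0.004, 0, 0, 0, 0.1, 0.025, 0.002, -0.004, 0, 0, 0, 0.1])

```text
clock: 7.35
eef_pos: [0.6564, 0.043, 0.0928]
tool_rot: [0.416, 0.571, -0.414, 0.573]
ft_force: [3.2, 3.7, 6.2]
grip_width: 0.0144
```

```bash
python3 st.py;python3 look.py w9
```

```text
t 7.35 tcp_ch [95.88  0.49 92.8 ] F_ch [4.2  2.47 6.2 ] grip 0.0144 vel 0.003 rot err [-0.002  0.003 -0.008]
roller 1010 pct2/50/98 [[87.8, -5.4, 124.8], [97.4, -0.1, 134.3], [101.6, 5.3, 136.5]]
roller centre [ 93.36 127.81]
barL 38 pct2/50/98 [[93.7, 13.0, 98.4], [98.1, 14.6, 99.5], [100.5, 18.4, 103.9]]
[ 97.04 101.51]
barR 26 pct2/50/98 [[93.1, -18.9, 98.0], [94.5, -16.7, 101.7], [100.5, -13.3, 103.8]]
[ 96.71 101.17]
prongs none
wall 319 pct2/50/98 [[95.3, -13.4, 97.2], [98.9, -4.2, 99.0], [100.6, 14.1, 100.6]]
```

View pics/w9c.png

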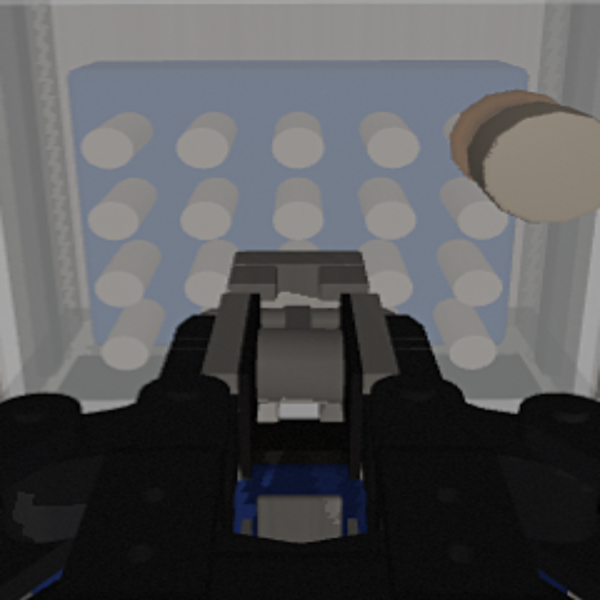

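```bash
python3 - <<'E'
from cloud import *
from scipy.optimize import least_squares
for tag in('w8','w9'):
    pc=cloud(tag)
    for ys in((15.6,20.5),(-20.5,-15.6)):
        m=(pc[...,1]>ys[0])&(pc[...,1]<ys[1])&(pc[...,0]>86)&(pc[...,0]<97)&(pc[...,2]>96)&(pc[...,2]<113)
        p=pc[m];s=least_squares(lambda c:np.hypot(p[:,0]-c[0],p[:,2]-c[1])-3,[91,p[:,2].max()-3],loss='soft_l1',f_scale=.5).x
        print(tag,len(p),s.round(2),p[np.argsort(p[:,2])][::max(1,len(p)//14)].round(1).tolist())
for b in [(90,102),(91,102),(92,102),(90,89),(91,89),(90,95),(91,95)]: print(b,geo(*b)[0].round(1))
E
```

```text
w8 49 [ 91.22 107.68] [[93.5, 19.5, 106.9], [94.5, 16.3, 108.0], [92.9, 19.9, 108.1], [94.1, 18.8, 108.2], [94.3, 16.8, 108.6], [92.7, 20.3, 108.8], [92.9, 19.8, 109.0], [93.0, 16.8, 109.3], [94.1, 17.2, 109.4], [92.6, 16.8, 109.6], [92.7, 18.7, 109.8], [94.4, 16.7, 110.0], [92.3, 19.7, 110.1], [92.9, 17.2, 110.3], [93.6, 17.1, 110.6], [93.1, 18.1, 110.7], [92.7, 17.6, 111.0]]
w8 44 [ 91.92 106.5 ] [[94.4, -16.5, 106.6], [94.1, -18.0, 107.1], [91.1, -20.0, 107.7], [94.0, -18.4, 108.0], [92.4, -19.9, 108.2], [93.1, -19.4, 108.5], [93.1, -18.8, 108.6], [93.8, -17.3, 108.9], [94.0, -17.8, 109.1], [92.3, -19.3, 109.2], [93.5, -18.3, 109.3], [92.5, -18.8, 109.5], [92.6, -17.7, 109.8], [93.3, -18.7, 110.0], [92.9, -18.2, 110.4]]
w9 19 [ 91.05 102.63] [[93.9, 17.2, 100.5], [94.0, 18.2, 100.8], [93.8, 17.6, 101.4], [94.5, 17.5, 101.9], [92.9, 19.6, 102.0], [93.6, 19.0, 102.3], [93.7, 19.5, 102.4], [93.1, 19.0, 102.4], [94.3, 18.0, 102.5], [93.8, 18.0, 102.7], [94.4, 17.0, 102.7], [93.4, 20.0, 102.9], [94.5, 18.4, 102.9], [93.9, 18.5, 103.0], [94.1, 16.9, 103.4], [93.6, 17.4, 103.5], [93.8, 18.4, 103.7], [94.3, 17.4, 103.7], [94.2, 17.8, 104.5]]
w9 15 [ 90.86 102.96] [[94.3, -16.9, 101.5], [92.8, -18.9, 101.8], [93.4, -18.9, 102.0], [94.0, -17.8, 102.1], [94.6, -17.3, 102.3], [93.5, -17.3, 102.3], [93.6, -17.8, 102.3], [93.6, -18.3, 102.5], [94.3, -16.8, 102.6], [94.3, -17.3, 102.7], [93.9, -16.7, 103.1], [93.4, -19.2, 103.2], [93.6, -17.7, 103.6], [93.7, -18.2, 103.7], [93.7, -17.2, 103.8]]
(90, 102) [ 92.2 127.9]
(91, 102) [ 93.1 127.9]
(92, 102) [ 94.  127.9]
(90, 89) [ 96.  114.3]
(91, 89) [ 96.9 114.3]
(90, 95) [ 94.3 120.6]
(91, 95) [ 95.2 120.7]
```

>>> apply_moves(targets=[0.005, 0.001, 0, 0, 0, 0, 0.1, 0.01, 0.002, 0, 0, 0, 0, 0.1, 0.015, 0.003, 0, 0, 0, 0, 0.1, 0.02, 0.004, 0, 0, 0, 0, 0.1, 0.02, 0.004, 0, 0, 0, 0, 0.1, 0.02, 0.004, 0, 0, 0, 0, 0.1])

```text
clock: 7.9
eef_pos: [0.6573, 0.0432, 0.0877]
tool_rot: [0.416, 0.571, -0.415, 0.573]
ft_force: [2.8, 3.7, 5.9]
grip_width: 0.0145
```

```bash
python3 st.py;python3 look.py w10
```

```text
t 7.9 tcp_ch [96.84  0.48 87.72] F_ch [3.79 2.7  5.91] grip 0.0145 vel 0.002 rot err [-0.002  0.003 -0.008]
roller 975 pct2/50/98 [[89.1, -5.3, 122.1], [98.2, -0.1, 129.5], [102.4, 5.3, 131.7]]
roller centre [ 94.33 122.93]
barL 14 pct2/50/98 [[93.3, 13.3, 93.7], [100.2, 14.1, 96.0], [100.6, 18.1, 98.3]]
None
barR 7 pct2/50/98 [[94.3, -17.0, 94.6], [100.2, -13.6, 96.3], [100.4, -13.1, 98.1]]
None
prongs 18 pct2/50/98 [[91.1, -7.0, 98.7], [91.7, -2.9, 100.1], [92.0, 7.7, 100.5]]
wall 278 pct2/50/98 [[93.1, -10.9, 97.1], [96.9, -2.2, 98.9], [100.6, 11.5, 100.3]]
```

>>> apply_moves(targets=[0.005, 0, 0, 0, 0, 0, 0.1, 0.01, 0, 0, 0, 0, 0, 0.1, 0.015, 0, 0, 0, 0, 0, 0.1, 0.02, 0, 0, 0, 0, 0, 0.1, 0.02, 0, 0, 0, 0, 0, 0.1])

```text
clock: 8.37
eef_pos: [0.6571, 0.0432, 0.0825]
tool_rot: [0.416, 0.571, -0.415, 0.573]
ft_force: [3.5, 3.6, 5.8]
grip_width: 0.0143
```

```bash
python3 st.py;python3 look.py w11
```

```text
t 8.37 tcp_ch [96.66  0.51 82.51] F_ch [4.49 2.31 5.8 ] grip 0.0143 vel 0.008 rot err [-0.002  0.003 -0.007]
roller 986 pct2/50/98 [[89.2, -5.4, 116.8], [98.0, -0.1, 124.5], [102.3, 5.3, 126.6]]
roller centre [ 94.18 117.87]
barL 14 pct2/50/98 [[99.5, 13.1, 88.1], [100.2, 13.9, 91.0], [100.7, 14.8, 93.1]]
None
barR 8 pct2/50/98 [[99.8, -13.9, 88.3], [100.2, -13.5, 91.4], [100.5, -13.0, 93.5]]
None
prongs 21 pct2/50/98 [[72.0, -7.9, 98.6], [72.2, -4.6, 99.2], [72.9, 8.3, 100.1]]
wall 166 pct2/50/98 [[94.2, -7.4, 97.2], [97.8, -0.8, 99.0], [100.4, 7.6, 100.6]]
```

>>> apply_moves(targets=[0.004, 0.001, 0, 0, 0, 0, 0.1, 0.008, 0.002, 0, 0, 0, 0, 0.1, 0.012, 0.002, 0, 0, 0, 0, 0.1, 0.012, 0.002, 0, 0, 0, 0, 0.1])

```text
clock: 8.75
eef_pos: [0.6567, 0.0431, 0.0789]
tool_rot: [0.416, 0.572, -0.415, 0.573]
ft_force: [3.7, 2.6, 4.7]
grip_width: 0.0145
```

```bash
python3 st.py;python3 look.py w12
```

```text
t 8.75 tcp_ch [96.22  0.59 78.9 ] F_ch [4.33 1.3  4.73] grip 0.0145 vel 0.01 rot err [-0.002  0.002 -0.003]
roller 989 pct2/50/98 [[89.0, -5.4, 113.5], [97.7, -0.0, 120.9], [102.0, 5.3, 123.1]]
roller centre [ 93.82 114.37]
barL 19 pct2/50/98 [[99.6, 13.1, 84.8], [100.3, 13.9, 87.4], [100.8, 14.9, 90.0]]
None
barR 10 pct2/50/98 [[99.8, -14.0, 84.7], [100.0, -13.5, 87.7], [100.6, -13.0, 90.5]]
None
prongs 72 pct2/50/98 [[72.1, -7.9, 98.4], [73.3, -4.4, 99.4], [74.7, 8.4, 100.2]]
wall 147 pct2/50/98 [[95.4, -7.1, 97.3], [98.5, -4.3, 99.0], [100.6, 7.5, 100.3]]
```

View pics/w12c.png

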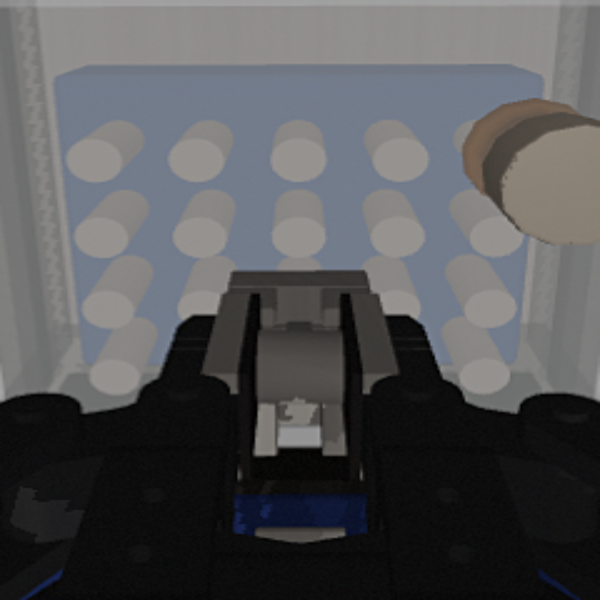

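>>> apply_moves(targets=[0, -0.004, 0, 0, 0, 0, 0.1, 0, -0.008, 0, 0, 0, 0, 0.1, 0, -0.012, 0, 0, 0, 0, 0.1, 0, -0.012, 0, 0, 0, 0, 0.1])

```text
clock: 9.13
eef_pos: [0.6534, 0.0422, 0.0791]
tool_rot: [0.416, 0.572, -0.415, 0.573]
ft_force: [3.7, 3.2, 5.5]
grip_width: 0.0147
```

```bash
python3 st.py;python3 look.py w13
```

```text
t 9.13 tcp_ch [92.84  0.64 79.13] F_ch [4.48 1.94 5.48] grip 0.0147 vel 0.006 rot err [-0.003  0.002 -0.002]
roller 1006 pct2/50/98 [[85.3, -5.3, 113.2], [94.3, 0.0, 121.2], [98.6, 5.4, 123.3]]
roller centre [ 90.38 114.65]
barL 29 pct2/50/98 [[99.5, 13.0, 85.3], [100.1, 13.8, 90.6], [100.3, 14.9, 96.2]]
[98.26 91.49]
barR 14 pct2/50/98 [[99.7, -13.9, 85.9], [100.1, -13.5, 91.2], [100.3, -13.0, 95.4]]
None
prongs none
wall 175 pct2/50/98 [[95.7, -12.5, 97.1], [99.0, -4.2, 98.9], [100.7, 12.3, 100.3]]
```

>>> apply_moves(targets=[0, 0, 0, 0, 0, 0, 0.2, 0, 0, 0, 0, 0, 0, 0.3, 0, 0, 0, 0, 0, 0, 0.4, 0, 0, 0, 0, 0, 0, 0.45, 0, 0, 0, 0, 0, 0, 0.45, -0.05, 0, 0, 0, 0, 0, 0.45, -0.15, 0, 0, 0, 0, 0, 0.45, -0.3, 0, 0, 0, 0, 0, 0.45, -0.4, 0.05, 0, 0, 0, 0, 0.45, -0.4, 0.1, 0, 0, 0, 0, 0.45, -0.4, 0.1, 0, 0, 0, 0, 0.45])

```text
clock: 10.1
eef_pos: [0.6795, 0.0507, 0.181]
tool_rot: [0.417, 0.571, -0.414, 0.574]
ft_force: [-0.5, 0.3, -0.3]
grip_width: 0.0383
```

```bash
python3 st.py;python3 look.py w14
```

```text
t 10.1 tcp_ch [120.28   0.69 181.  ] F_ch [-0.42  0.44 -0.28] grip 0.0383 vel 0.118 rot err [-0.001  0.003 -0.011]
roller none
roller centre None
prongs 171 pct2/50/98 [[72.2, -12.0, 97.7], [77.8, -6.5, 99.3], [85.2, 11.8, 100.3]]
wall 174 pct2/50/98 [[95.7, -13.3, 97.1], [98.5, -4.0, 99.2], [100.4, 14.6, 100.4]]
```

View pics/w14c.png

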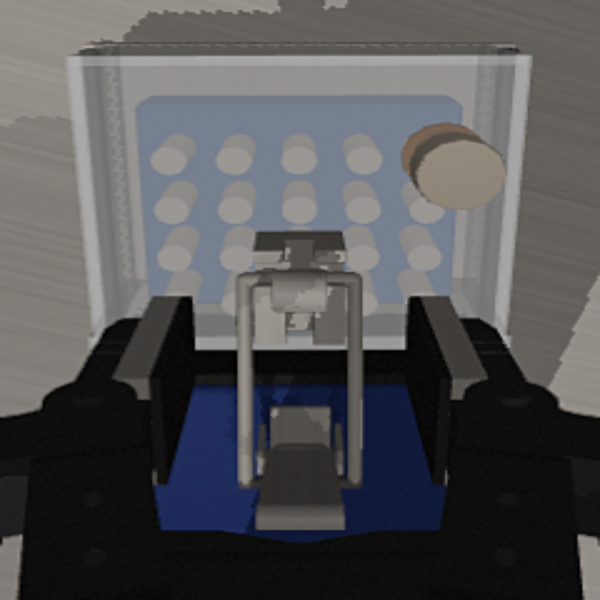

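```bash
python3 - <<'E'
from cloud import *
from scipy.optimize import least_squares
pc=cloud('w14')
p=box(pc,(60,115),(-7,7),(104,140),'roller');print(least_squares(lambda c:np.hypot(p[:,0]-c[0],p[:,2]-c[1])-8,[90,114],loss='soft_l1',f_scale=.5).x)
p=box(pc,(75,93),(15.5,21),(80,110),'barL')
p=box(pc,(75,93),(-21,-15.5),(80,110),'barR')
box(pc,(-70,60),(-12,12),(125,170),'lever');box(pc,(-70,75),(15,22),(85,125),'wire')
p=pc[(abs(pc[...,1])<11)&(pc[...,0]<40)&(pc[...,0]>-30)&(pc[...,2]>120)];print(p[::max(1,len(p)//25)].round(0).tolist())
E
```

```text
roller 397 pct2/50/98 [[84.9, -6.5, 114.5], [93.4, -0.1, 121.5], [98.3, 6.4, 123.4]]
[ 90.31767131 114.74360194]
barL 95 pct2/50/98 [[75.4, 16.0, 90.2], [81.4, 17.7, 92.6], [87.3, 20.2, 94.9]]
barR 85 pct2/50/98 [[75.1, -19.6, 89.7], [80.6, -17.8, 92.6], [86.8, -15.5, 95.1]]
lever 865 pct2/50/98 [[16.5, -11.2, 126.0], [22.3, 0.1, 152.0], [26.9, 11.6, 157.1]]
wire 562 pct2/50/98 [[2.5, 15.8, 93.3], [37.7, 18.1, 103.1], [73.4, 20.5, 112.6]]
[[15.0, 9.0, 120.0], [15.0, 1.0, 121.0], [16.0, -4.0, 124.0], [17.0, -8.0, 126.0], [18.0, 9.0, 130.0], [19.0, 5.0, 132.0], [20.0, -1.0, 134.0], [20.0, -6.0, 135.0], [20.0, -10.0, 137.0], [21.0, 7.0, 140.0], [22.0, 4.0, 142.0], [22.0, 1.0, 144.0], [21.0, -1.0, 144.0], [27.0, -4.0, 151.0], [27.0, -7.0, 153.0], [27.0, -9.0, 153.0], [26.0, -11.0, 153.0], [26.0, 9.0, 155.0], [26.0, 7.0, 156.0], [24.0, 5.0, 155.0], [24.0, 3.0, 156.0], [23.0, 1.0, 156.0], [22.0, -1.0, 156.0], [22.0, -2.0, 157.0], [21.0, -3.0, 156.0], [20.0, -5.0, 156.0]]
```

>>> apply_moves(targets=[0, -0.1, 0, 0, 0, 0, 0, 0, -0.2, 0, 0, 0, 0, 0, 0, -0.29, 0, 0, 0, 0, 0, 0, -0.29, 0, 0, 0, 0, 0, 0.05, -0.29, 0, 0, 0, 0, 0, 0.12, -0.29, 0, 0, 0, 0, 0, 0.2, -0.29, 0, 0, 0, 0, 0, 0.25, -0.29, 0, 0, 0, 0, 0, 0.25, -0.29, 0, 0, 0, 0, 0, 0.25, -0.29, 0, 0, 0, 0, 0])

```text
clock: 10.98
eef_pos: [0.6063, 0.0276, 0.1145]
tool_rot: [0.414, 0.573, -0.416, 0.571]
ft_force: [0.2, -1.0, 1.6]
grip_width: -0.0001
```

```bash
python3 st.py;python3 snap.py w15; python3 - <<'E'
from h import *
p=bot.camera_params('wrist');tc=np.array(p['tool_from_camera'])
d=np.load('pics/w15.npz')['d']
v,u=np.mgrid[0:400,0:640];o,ry=rays('wrist',np.c_[u.ravel(),v.ravel()],tc)
q=((o+ry*d.ravel()[:,None])*1000).reshape(400,640,3)
for c in (308,312,316,320,324,328):
    vs=[r for r in range(200,330) if 0<d[r,c]<0.165]
    if vs: r=vs[0];print(c,r,q[r,c].round(1),q[r+2,c].round(1))
E
```

```text
t 10.98 tcp_ch [ 43.49   1.48 114.45] F_ch [-0.14 -1.05  1.56] grip -0.0001 vel 0.046 rot err [-0.002 -0.002  0.008]
{'clock': 10.9833, 'joint_pos': [0.0456, 0.5054, 0.1514, 1.2211, -0.0001, 2.8724], 'eef_pos': [0.6063, 0.0276, 0.1145], 'ft_force': [0.1912, -1.0472, 1.5595]}
308 247 [-28.8  11.6  -4.6] [-31.8  12.   -4.5]
312 247 [-28.3  11.3  -2.9] [-31.3  11.8  -2.8]
316 247 [-30.2  12.2  -1.1] [-31.6  11.9  -1.1]
320 247 [-29.9  12.1   0.6] [-30.   11.1   0.6]
324 247 [-30.5  12.3   2.4] [-32.1  12.1   2.4]
328 247 [-29.5  11.9   4.1] [-30.8  11.5   4.1]
```

View pics/w15.png

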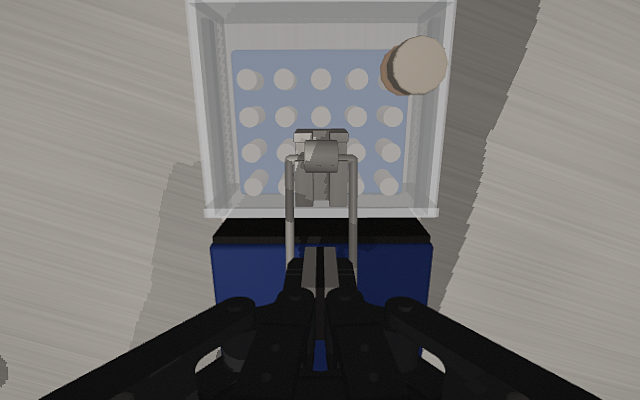

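```bash
cat > path.py <<'E'
from h import *
t=toch(bot.get_obs()['eef_pos'])
for th in np.r_[1.9:-0.01:-0.1]:
    P=np.array([0,90])+56*np.array([-np.cos(th),np.sin(th)])+4.5*np.array([np.sin(th),np.cos(th)])
    tcp=np.array([P[0]+11,P[1]-30]);dd=tcp-[t[0],t[2]]
    print(round(th,1),P.round(1),'tcp',tcp.round(1),'tx',round(-dd[1]/250,3),'ty',round(dd[0]/250,3))
E
python3 path.py
```

```text
1.9 [ 22.4 141.5] tcp [ 33.4 111.5] tx 0.017 ty -0.045
1.8 [ 17.1 143.5] tcp [ 28.1 113.5] tx 0.009 ty -0.066
1.7 [ 11.7 145. ] tcp [ 22.7 115. ] tx 0.003 ty -0.088
1.6 [  6.1 145.8] tcp [ 17.1 115.8] tx -0.0 ty -0.11
1.5 [  0.5 146.2] tcp [ 11.5 116.2] tx -0.002 ty -0.132
1.4 [ -5.1 146. ] tcp [  5.9 116. ] tx -0.001 ty -0.155
1.3 [-10.6 145.2] tcp [  0.4 115.2] tx 0.002 ty -0.177
1.2 [-16.1 143.8] tcp [ -5.1 113.8] tx 0.008 ty -0.199
1.1 [-21.4 141.9] tcp [-10.4 111.9] tx 0.015 ty -0.22
1.0 [-26.5 139.6] tcp [-15.5 109.6] tx 0.025 ty -0.24
0.9 [-31.3 136.7] tcp [-20.3 106.7] tx 0.036 ty -0.259
0.8 [-35.8 133.3] tcp [-24.8 103.3] tx 0.05 ty -0.277
0.7 [-39.9 129.5] tcp [-28.9  99.5] tx 0.065 ty -0.294
0.6 [-43.7 125.3] tcp [-32.7  95.3] tx 0.082 ty -0.309
0.5 [-47.  120.8] tcp [-36.   90.8] tx 0.1 ty -0.322
0.4 [-49.8 116. ] tcp [-38.8  86. ] tx 0.119 ty -0.334
0.3 [-52.2 110.8] tcp [-41.2  80.8] tx 0.14 ty -0.343
0.2 [-54.  105.5] tcp [-43.   75.5] tx 0.161 ty -0.35
0.1 [-55.3 100.1] tcp [-44.3  70.1] tx 0.183 ty -0.355
-0.0 [-56.   94.5] tcp [-45.   64.5] tx 0.205 ty -0.358
```

>>> apply_moves(targets=[0.01, -0.02, 0, 0, 0, 0, 0, 0.015, -0.04, 0, 0, 0, 0, 0, 0.01, -0.055, 0, 0, 0, 0, 0, 0.009, -0.066, 0, 0, 0, 0, 0, 0.006, -0.077, 0, 0, 0, 0, 0, 0.003, -0.088, 0, 0, 0, 0, 0, 0.001, -0.099, 0, 0, 0, 0, 0, 0, -0.11, 0, 0, 0, 0, 0, -0.001, -0.121, 0, 0, 0, 0, 0, -0.002, -0.132, 0, 0, 0, 0, 0])

```text
clock: 11.87
eef_pos: [0.5765, 0.0175, 0.117]
tool_rot: [0.416, 0.572, -0.415, 0.572]
ft_force: [2.2, -0.2, 2.1]
grip_width: 0.0003
```

```bash
python3 st.py; python3 snap.py w16; python3 - <<'E'
from cloud import *
pc=cloud('w16')
box(pc,(60,115),(-7,7),(104,140),'roller');box(pc,(65,110),(-14,14),(97.3,101),'keeper tops')
E
```

```text
t 11.87 tcp_ch [ 12.04   1.09 116.99] F_ch [ 2.03 -0.92  2.15] grip 0.0003 vel 0.093 rot err [-0.002  0.    -0.001]
{'clock': 11.8667, 'joint_pos': [0.0303, 0.4416, 0.0556, 1.184, -0.0, 2.8571], 'eef_pos': [0.5765, 0.0175, 0.117], 'ft_force': [2.2211, -0.246, 2.1487]}
roller 1063 pct2/50/98 [[75.8, -6.8, 116.7], [83.7, -0.1, 121.6], [91.1, 6.7, 123.8]]
keeper tops 1067 pct2/50/98 [[65.1, -13.6, 97.9], [72.9, -5.0, 99.1], [93.5, 13.6, 100.5]]
```

View pics/w16.png

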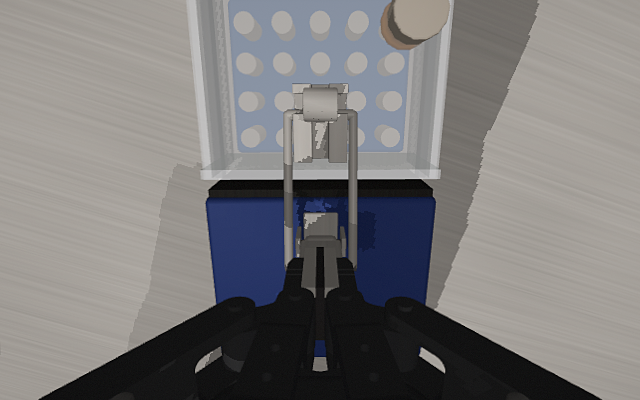

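The loop is hooked and pulling the cover in: the keeper's back wall moved from 100.5 to about 94. I'll continue the lever path.

```bash
python3 path.py | tail -16
```

```text
1.5 [  0.5 146.2] tcp [ 11.5 116.2] tx 0.003 ty 0.001
1.4 [ -5.1 146. ] tcp [  5.9 116. ] tx 0.004 ty -0.022
1.3 [-10.6 145.2] tcp [  0.4 115.2] tx 0.007 ty -0.044
1.2 [-16.1 143.8] tcp [ -5.1 113.8] tx 0.013 ty -0.066
1.1 [-21.4 141.9] tcp [-10.4 111.9] tx 0.02 ty -0.087
1.0 [-26.5 139.6] tcp [-15.5 109.6] tx 0.03 ty -0.107
0.9 [-31.3 136.7] tcp [-20.3 106.7] tx 0.041 ty -0.127
0.8 [-35.8 133.3] tcp [-24.8 103.3] tx 0.055 ty -0.145
0.7 [-39.9 129.5] tcp [-28.9  99.5] tx 0.07 ty -0.161
0.6 [-43.7 125.3] tcp [-32.7  95.3] tx 0.087 ty -0.176
0.5 [-47.  120.8] tcp [-36.   90.8] tx 0.105 ty -0.19
0.4 [-49.8 116. ] tcp [-38.8  86. ] tx 0.124 ty -0.201
0.3 [-52.2 110.8] tcp [-41.2  80.8] tx 0.144 ty -0.21
0.2 [-54.  105.5] tcp [-43.   75.5] tx 0.166 ty -0.218
0.1 [-55.3 100.1] tcp [-44.3  70.1] tx 0.188 ty -0.223
-0.0 [-56.   94.5] tcp [-45.   64.5] tx 0.21 ty -0.226
```

>>> apply_moves(targets=[0.004, -0.012, 0, 0, 0, 0, 0, 0.004, -0.022, 0, 0, 0, 0, 0, 0.006, -0.033, 0, 0, 0, 0, 0, 0.007, -0.044, 0, 0, 0, 0, 0, 0.01, -0.055, 0, 0, 0, 0, 0, 0.013, -0.066, 0, 0, 0, 0, 0, 0.017, -0.077, 0, 0, 0, 0, 0, 0.02, -0.087, 0, 0, 0, 0, 0, 0.025, -0.097, 0, 0, 0, 0, 0, 0.03, -0.107, 0, 0, 0, 0, 0, 0.036, -0.117, 0, 0, 0, 0, 0, 0.041, -0.127, 0, 0, 0, 0, 0])

```text
clock: 12.92
eef_pos: [0.5473, 0.0079, 0.107]
tool_rot: [0.416, 0.572, -0.415, 0.573]
ft_force: [4.0, 2.0, 3.7]
grip_width: 0.0003
```

```bash
python3 st.py; python3 snap.py w17; python3 - <<'E'
from cloud import *
pc=cloud('w17')
box(pc,(50,115),(-7,7),(104,140),'roller');box(pc,(45,110),(-14,14),(97.3,101),'keeper tops')
E
python3 path.py | tail -10
```

```text
t 12.92 tcp_ch [-18.7    1.08 106.98] F_ch [4.43 0.64 3.66] grip 0.0003 vel 0.098 rot err [-0.002  0.    -0.006]
{'clock': 12.9167, 'joint_pos': [0.0141, 0.3927, -0.0481, 1.1273, 0.0006, 2.8408], 'eef_pos': [0.5473, 0.0079, 0.107], 'ft_force': [4.0063, 1.9869, 3.6638]}
roller 1279 pct2/50/98 [[65.1, -6.6, 117.8], [72.0, -0.1, 122.4], [79.5, 6.8, 124.5]]
keeper tops 2230 pct2/50/98 [[45.9, -13.6, 97.8], [59.2, -4.6, 99.1], [84.4, 13.7, 100.5]]
0.9 [-31.3 136.7] tcp [-20.3 106.7] tx 0.0 ty -0.005
0.8 [-35.8 133.3] tcp [-24.8 103.3] tx 0.014 ty -0.023
0.7 [-39.9 129.5] tcp [-28.9  99.5] tx 0.029 ty -0.039
0.6 [-43.7 125.3] tcp [-32.7  95.3] tx 0.045 ty -0.054
0.5 [-47.  120.8] tcp [-36.   90.8] tx 0.064 ty -0.067
0.4 [-49.8 116. ] tcp [-38.8  86. ] tx 0.083 ty -0.079
0.3 [-52.2 110.8] tcp [-41.2  80.8] tx 0.103 ty -0.088
0.2 [-54.  105.5] tcp [-43.   75.5] tx 0.125 ty -0.095
0.1 [-55.3 100.1] tcp [-44.3  70.1] tx 0.147 ty -0.101
-0.0 [-56.   94.5] tcp [-45.   64.5] tx 0.169 ty -0.103
```

View pics/w17.png

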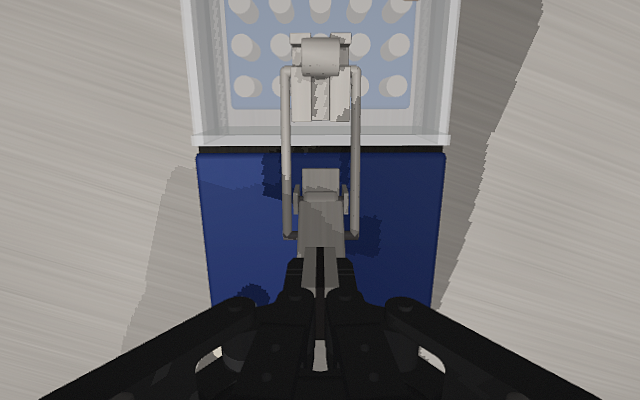

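>>> apply_moves(targets=[0.007, -0.014, 0, 0, 0, 0, 0, 0.014, -0.023, 0, 0, 0, 0, 0, 0.021, -0.031, 0, 0, 0, 0, 0, 0.029, -0.039, 0, 0, 0, 0, 0, 0.037, -0.047, 0, 0, 0, 0, 0, 0.045, -0.054, 0, 0, 0, 0, 0, 0.054, -0.061, 0, 0, 0, 0, 0, 0.064, -0.067, 0, 0, 0, 0, 0, 0.073, -0.073, 0, 0, 0, 0, 0, 0.083, -0.079, 0, 0, 0, 0, 0])

```text
clock: 13.8
eef_pos: [0.5294, 0.0021, 0.0865]
tool_rot: [0.416, 0.571, -0.414, 0.573]
ft_force: [3.5, 1.2, 2.6]
grip_width: 0.0002
```

```bash
python3 st.py; python3 snap.py w18; python3 - <<'E'
from cloud import *
pc=cloud('w18')
box(pc,(50,115),(-7,7),(104,140),'roller');box(pc,(45,110),(-14,14),(97.3,101),'keeper tops')
E
python3 path.py | tail -6
```

```text
t 13.8 tcp_ch [-37.48   1.08  86.52] F_ch [3.67 0.11 2.65] grip 0.0002 vel 0.097 rot err [-0.001  0.001 -0.009]
{'clock': 13.8, 'joint_pos': [0.0034, 0.377, -0.1302, 1.0593, 0.0009, 2.8298], 'eef_pos': [0.5294, 0.0021, 0.0865], 'ft_force': [3.4549, 1.2468, 2.6488]}
roller 1605 pct2/50/98 [[57.8, -6.8, 116.8], [63.0, 0.0, 123.2], [68.9, 6.8, 125.2]]
keeper tops 2174 pct2/50/98 [[45.4, -13.7, 97.8], [54.8, -4.7, 99.2], [66.7, 13.7, 100.5]]
0.5 [-47.  120.8] tcp [-36.   90.8] tx -0.02 ty 0.011
0.4 [-49.8 116. ] tcp [-38.8  86. ] tx -0.001 ty -0.0
0.3 [-52.2 110.8] tcp [-41.2  80.8] tx 0.019 ty -0.01
0.2 [-54.  105.5] tcp [-43.   75.5] tx 0.041 ty -0.017
0.1 [-55.3 100.1] tcp [-44.3  70.1] tx 0.063 ty -0.022
-0.0 [-56.   94.5] tcp [-45.   64.5] tx 0.085 ty -0.025
```

View pics/w18.png

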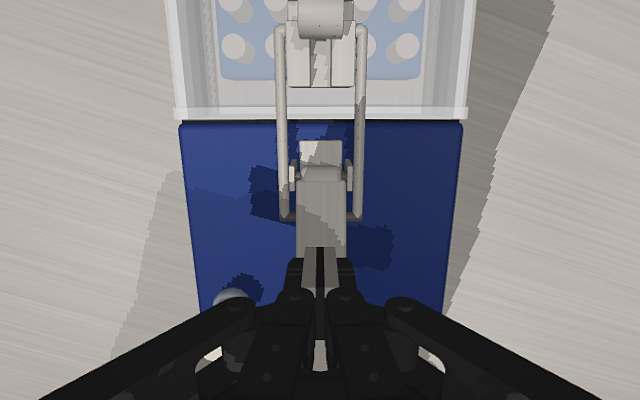

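```bash
python3 - <<'E'
from cloud import *
pc=cloud('w18')
for v,u in [(310,240),(305,230),(315,225),(330,200),(300,292),(312,296),(355,235),(395,230),(292,232),(296,228),(355,215)]: print((u,v),pc[v,u].round(0))
m=(pc[...,1]>25)&(pc[...,1]<110)&(pc[...,2]>108)&(pc[...,0]<0)
p=pc[m];b=np.digitize(p[:,1],np.arange(25,110,10))
for k in range(1,10):
    s=p[b==k]
    if len(s): i=s[:,2].argmin();print(k*10+15,len(s),'minz',np.percentile(s[:,2],1).round(0),'at',s[i].round(0))
E
```

```text
(240, 310) [-25.  25. 164.]
(230, 305) [-23.  28. 163.]
(225, 315) [-24.  28. 168.]
(200, 330) [-25.  34. 173.]
(292, 300) [-24.   9. 159.]
(296, 312) [-25.   8. 164.]
(235, 355) [-37.  26. 169.]
(230, 395) [-20.  18. 200.]
(232, 292) [-69.  51.  82.]
(228, 296) [-70.  52.  85.]
(215, 355) [-86.  53. 113.]
25 3660 minz 158.0 at [-25.  26. 156.]
35 4128 minz 166.0 at [-25.  35. 163.]
45 2123 minz 113.0 at [-84.  50. 112.]
55 492 minz 113.0 at [-88.  56. 112.]
```

>>> apply_moves(targets=[0.01, -0.005, 0, 0, 0, 0, 0, 0.019, -0.01, 0, 0, 0, 0, 0, 0.03, -0.014, 0, 0, 0, 0, 0, 0.041, -0.017, 0, 0, 0, 0, 0, 0.052, -0.02, 0, 0, 0, 0, 0, 0.063, -0.022, 0, 0, 0, 0, 0])

```text
clock: 14.35
eef_pos: [0.521, -0.0003, 0.0692]
tool_rot: [0.415, 0.573, -0.416, 0.572]
ft_force: [-5.1, -0.1, 18.8]
grip_width: 0.0001
```

```bash
python3 st.py; python3 path.py | tail -4
```

```text
t 14.35 tcp_ch [-46.21   1.46  69.22] F_ch [-4.86  1.52 18.76] grip 0.0001 vel 0.051 rot err [-0.003 -0.001  0.005]
0.3 [-52.2 110.8] tcp [-41.2  80.8] tx -0.047 ty 0.02
0.2 [-54.  105.5] tcp [-43.   75.5] tx -0.025 ty 0.013
0.1 [-55.3 100.1] tcp [-44.3  70.1] tx -0.003 ty 0.008
-0.0 [-56.   94.5] tcp [-45.   64.5] tx 0.019 ty 0.005
```

```bash
python3 snap.py w19; python3 - <<'E'
from cloud import *
pc=cloud('w19')
box(pc,(45,110),(-14,14),(97.3,101),'keeper tops')
p=pc[(abs(pc[...,1])<10)&(pc[...,0]<15)&(pc[...,0]>-45)&(pc[...,2]<130)&(pc[...,2]>85)];print(p[::max(1,len(p)//30)].round(1).tolist())
E
```

```text
{'clock': 14.35, 'joint_pos': [-0.0004, 0.3844, -0.1696, 1.0193, -0.0002, 2.8266], 'eef_pos': [0.521, -0.0003, 0.0692], 'ft_force': [-5.0937, -0.0633, 18.7625]}
keeper tops 2436 pct2/50/98 [[45.3, -13.6, 97.8], [53.1, -4.5, 99.2], [61.5, 13.6, 100.6]]
[[5.4, 7.5, 91.1], [4.2, -7.2, 94.3], [2.4, 5.7, 96.1], [0.5, 0.3, 94.8], [-1.1, -6.0, 95.5], [-3.3, 7.5, 95.3], [-5.1, 2.0, 95.0], [-6.8, -4.3, 95.1], [-9.4, 8.9, 93.6], [-11.0, 2.5, 94.3], [-13.1, -4.9, 93.1], [-15.0, 6.8, 94.3], [-16.5, -1.4, 95.2], [-18.9, 9.9, 94.9], [-20.9, 1.6, 94.4], [-23.0, -7.2, 94.0], [-24.9, 3.4, 95.1], [-26.7, -6.3, 95.2], [-29.5, 2.6, 94.1], [-31.6, -8.6, 93.9], [-34.0, -0.1, 93.9], [-34.1, 7.3, 99.1], [-34.2, -4.3, 102.8], [-34.4, 2.9, 107.2], [-38.2, -6.5, 103.4], [-34.7, 7.1, 114.5], [-34.5, 3.1, 118.2], [-33.9, 1.9, 122.4], [-33.7, 2.2, 125.7], [-34.4, 4.4, 127.2], [-38.0, -8.9, 123.9]]
```

View pics/w19.png

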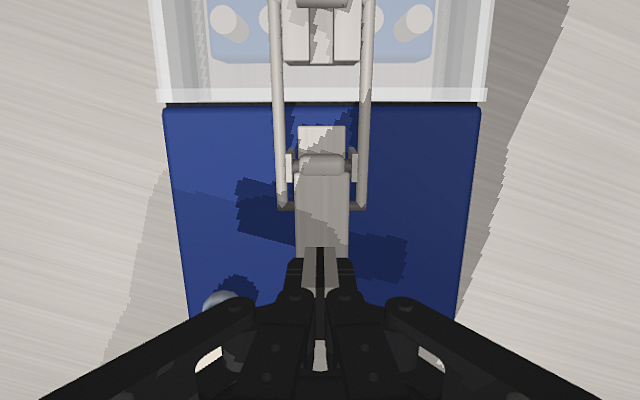

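The lever is flat: its top reads 94–95 mm all along. Now I retreat straight up and check.

>>> apply_moves(targets=[-0.02, 0, 0, 0, 0, 0, 0, -0.08, 0, 0, 0, 0, 0, 0, -0.2, 0, 0, 0, 0, 0, 0, -0.35, 0, 0, 0, 0, 0, 0, -0.5, 0, 0, 0, 0, 0, 0, -0.5, 0, 0, 0, 0, 0, 0, -0.5, 0.1, 0, 0, 0, 0, 0, -0.5, 0.2, 0, 0, 0, 0, 0, -0.5, 0.2, 0, 0, 0, 0, 0, -0.5, 0.2, 0, 0, 0, 0, 0])

```text
clock: 15.23
eef_pos: [0.5702, 0.0156, 0.194]
tool_rot: [0.415, 0.573, -0.416, 0.572]
ft_force: [-0.1, -0.1, -0.2]
grip_width: 0.0002
```

```bash
python3 st.py; python3 snap.py w20; python3 - <<'E'
from cloud import *
pc=cloud('w20')
box(pc,(70,115),(-14,14),(97.3,101),'back wall');box(pc,(-70,0),(-11,11),(85,110),'lever top')
p=box(pc,(45,100),(-7,7),(106,140),'roller')
p=pc[(abs(pc[...,1])>25)&(abs(pc[...,1])<60)&(abs(pc[...,2]-75)<2.5)&(pc[...,0]>15)&(pc[...,0]<45)]
print(np.histogram(p[:,0],bins=np.arange(15,45,1)))
p=box(pc,(-100,-70),(40,75),(105,118),'vial cap');box(pc,(100,170),(-80,-30),(100,115),'jar cap')
from snap import snap; snap('t20','top');snap('s20','scene')
E
```

```text
t 15.23 tcp_ch [  5.43   1.32 194.04] F_ch [-0.1  -0.06 -0.17] grip 0.0002 vel 0.039 rot err [-0.001 -0.001  0.002]
{'clock': 15.2333, 'joint_pos': [0.0275, 0.3875, 0.1777, 1.3622, -0.0001, 2.8536], 'eef_pos': [0.5702, 0.0156, 0.194], 'ft_force': [-0.0811, -0.0887, -0.1717]}
back wall 174 pct2/50/98 [[78.2, -13.3, 97.8], [80.3, -4.6, 99.2], [82.4, 13.7, 100.6]]
lever top 1250 pct2/50/98 [[-40.7, -10.8, 93.4], [-20.2, -0.2, 94.7], [-0.8, 10.6, 96.1]]
roller 501 pct2/50/98 [[56.3, -6.9, 117.1], [64.8, -0.1, 123.0], [71.7, 6.7, 125.0]]
(array([109,  86,  83,  87,  95,  99, 120,  92,  91, 101,  27,  37, 117,
        91,  86,  85, 101, 118, 107,  86,  83, 102, 127, 106,  84,  84,
        97, 142,  97]), array([15, 16, 17, 18, 19, 20, 21, 22, 23, 24, 25, 26, 27, 28, 29, 30, 31,
       32, 33, 34, 35, 36, 37, 38, 39, 40, 41, 42, 43, 44]))
vial cap 421 pct2/50/98 [[-86.2, 42.0, 105.9], [-76.5, 50.4, 113.2], [-70.3, 61.3, 114.6]]
jar cap 1357 pct2/50/98 [[102.6, -58.1, 103.0], [114.6, -45.8, 109.2], [126.5, -33.8, 110.7]]
```

View pics/w20.png

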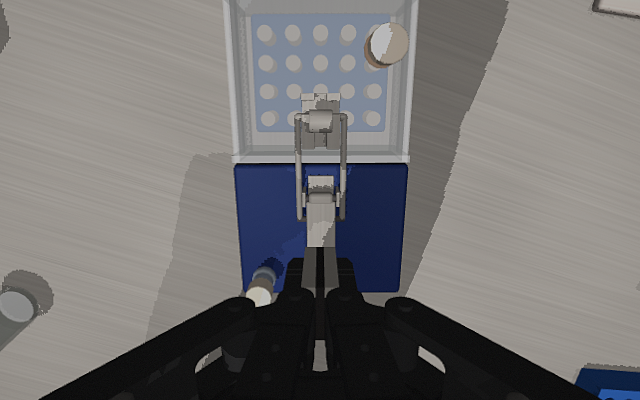

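View pics/s20.png

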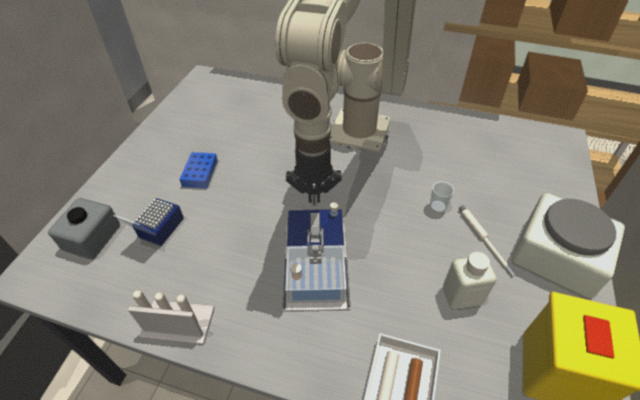

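```bash
python3 -c "
from workcell import bot
print(bot.job_done())"
```

```text
the job is handed in; nothing more can be done
None
```

The chamber is closed. The loop's bar is hooked behind the keeper prongs, and the lever is folded over and has snapped flat. I handed the job in at about 15 s of the 72 s allowed.

**Sequence:** I pinched the finger pull, lifted the loop about 4 mm, carried it over the keeper and lowered it into the slot. I then drew the bar back under the lip, released it, and pushed the lever over with shut fingers.

**Last checks, after backing the arm off and with about zero force on the tool:**
- **Lever:** its visible top lies at 94.7 mm above the bench, against 94.5 mm expected when flat.
- **Cover:** the keeper moved in from u of about 14 mm to about -3.5 mm. That is roughly 3.5 mm of gasket squeeze, and about 2 mm of rubber still shows.
- **Forces:** the readings I took between moves stayed at or below about 8 N, apart from about 19 N on the lever just after it snapped flat. I read the force only at the end of each move.
- **Other items:** the vial and the jar are standing, and the jar rode along with the cover. The final scene picture shows nothing else moved.

**What disagreed:**
- **Fingertips:** they end about 30 mm short of the reported TCP, so my first pinch closed on nothing above the roller. I opened, lowered using the camera depth, and the second pinch held.
- **Loop pin:** it sits about 0.2 rad off the lever's line, which matches the lever passing centre near 0.2.

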